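Tip out and spread washed density blocks to dry

TASK

The washed density blocks are waiting in the tipping pan beside the warming drawer: lift the pan's handle right over to its stop so that they all go down the chute onto the green drawer base, and lower the pan back level. Spread the heap into one even layer over the base, every block resting on the green base, no block on or against another (centres at least 50 mm apart) and at least one block in each quarter of the base. Only then turn the heater knob fully clockwise to its end stop; leave the stopwatch, caliper and sharpener in the front compartment where they lie.

Things in the scene. Friction and masses are not known exactly. Their poses are not given: they have to be found in the camera images.
- drawer: shallow grey steel drawer, fixed on the bench, its place and yaw vary. Origin on the bench under the centre of the main compartment, z up, +y towards the tipping pan. Main compartment inside: x -110..110, y -120..120 mm, green base 30 mm above the bench; 6 mm walls to 50 mm above the bench (20 above the base) at both x ends and at -y; chute at +y
- chute_top (a point): middle of the chute's upper edge (drawer y 169, 79 mm above the bench). The steel chute rises at about 46 degrees from the base's edge at y 120 to here over the full width, between cheek walls 90 mm high at x +-113. Behind it, under the pan, a solid plinth 79 mm high fills x +-110, y 174..289
- front_bay (a point): centre of the floor of the narrow front compartment (drawer x 116..206) beyond the wall at x 113; it holds a stopwatch, caliper and sharpener, and ends in a fixed steel flap at x 209, 82 mm above the bench, held up by a brass bolt
- base_centre (a point): centre of the green base of the main compartment, on its surface; axes as the drawer's. The lines x = 0 and y = 0 here divide the base into its four quarters
- pan (a joint): angle of the aluminium tipping pan: 0 level (as at the start, resting), 1.25 rad tipped to its stop; it falls back level if let go
- pan_hinge (a point): middle of the pan's hinge line, along drawer x, at the pan's open lip over the top of the chute (drawer y 170, 86 mm above the bench). The level pan reaches 128 mm from here to +y, is 158 mm wide in x, floor at hinge height, walls 36 mm high (20 mm beside the lip), no wall at the lip. Axes turn with the pan
- pan_handle (a point): middle of the pan's round handle bar, 10 mm thick, along drawer x, free for 100 mm; with the pan level it lies 168 mm to +y of and 20 mm above the hinge line, 35 mm of free gap from the pan's end wall; it swings up on an arc about the hinge, over towards the drawer
- heater: green heater control box 110 x 110 x 40 mm, fixed on the bench on the -y side; origin at the centre of its underside
- dial (a joint): the heater knob: rad, 0 fully anticlockwise, grows clockwise seen from above, end stop at 2.6 (fully clockwise)
- dial_grip (a point): on the knob's vertical axis, 37 mm above the box top, at the height to grip: a black bar grip 42 mm long, 14 mm thick, from 54 to 84 mm above the bench, on a disc of radius 22 mm; x along the bar (turns with it)
- stopwatch: black stopwatch 52 mm across, 16 mm thick, lying in the front compartment; origin under its centre; not part of the job
- caliper: nickel-plated caliper 100 mm long, lying in the front compartment; origin under the middle of its beam; not part of the job
- sharpener: yellow pencil sharpener 26 x 18 x 16 mm in the front compartment; origin under its centre; not part of the job
- block0: density block 38 x 30 x 26 mm, dark dot on each 30 x 26 end, 20 to 280 g; origin at its centre, x along 38, y along 30, z along 26 mm. 7 to 9 blocks are present, all one size, of wood, plastic or metal (no matter which)
- block1: density block 38 x 30 x 26 mm, dark dot on each 30 x 26 end, 20 to 280 g; origin at its centre, x along 38, y along 30, z along 26 mm. 7 to 9 blocks are present, all one size, of wood, plastic or metal (no matter which)
- block2: density block 38 x 30 x 26 mm, dark dot on each 30 x 26 end, 20 to 280 g; origin at its centre, x along 38, y along 30, z along 26 mm. 7 to 9 blocks are present, all one size, of wood, plastic or metal (no matter which)
- block3: density block 38 x 30 x 26 mm, dark dot on each 30 x 26 end, 20 to 280 g; origin at its centre, x along 38, y along 30, z along 26 mm. 7 to 9 blocks are present, all one size, of wood, plastic or metal (no matter which)
- block4: density block 38 x 30 x 26 mm, dark dot on each 30 x 26 end, 20 to 280 g; origin at its centre, x along 38, y along 30, z along 26 mm. 7 to 9 blocks are present, all one size, of wood, plastic or metal (no matter which)
- block5: density block 38 x 30 x 26 mm, dark dot on each 30 x 26 end, 20 to 280 g; origin at its centre, x along 38, y along 30, z along 26 mm. 7 to 9 blocks are present, all one size, of wood, plastic or metal (no matter which)
- block6: density block 38 x 30 x 26 mm, dark dot on each 30 x 26 end, 20 to 280 g; origin at its centre, x along 38, y along 30, z along 26 mm. 7 to 9 blocks are present, all one size, of wood, plastic or metal (no matter which)
- block7: density block 38 x 30 x 26 mm, dark dot on each 30 x 26 end, 20 to 280 g; origin at its centre, x along 38, y along 30, z along 26 mm. 7 to 9 blocks are present, all one size, of wood, plastic or metal (no matter which)
- block8: density block 38 x 30 x 26 mm, dark dot on each 30 x 26 end, 20 to 280 g; origin at its centre, x along 38, y along 30, z along 26 mm. 7 to 9 blocks are present, all one size, of wood, plastic or metal (no matter which)
Mind the look-alikes: they are no part of the job. What is shaped like the block2 but red is not meant. Leave any blue look-alike of the block7 alone.

How it is judged:
By the outcome, as a careful person would: the job done as asked, in the order asked, and still so for the second after the job is handed in, with the robot touching nothing.
Of block0, block1, block2, block3, block4, block5, block6, block7, block8 only 7 to 9 are there at a start; the rules pass over those that are not, and their reading is None.
At some moment in a run one of block0, block1, block2, block3, block4, block5, block6, block7, block8 may be knocked a few centimetres aside while the robot is not near it.
Once in a run the grip may slacken for a moment while it holds something.
It also fails if it takes over 210 s, if anything falls off the work surface, if the arm or the gripper's body presses on something with over 40 N, if the wrist force passes 120 N, or if a joint passes its speed limit or range.

ROBOT

A 6-joint arm with a two-finger parallel gripper is mounted at the origin on the work surface. World frame = base frame: x ahead of the robot, y to its left, z up, the work surface at z = 0. Lengths are in mm, angles in rad, forces in N, time in s.
With the tool pointing down it reaches from about 350 to 950 mm from the base axis. Payload 17.4 kg.
Tool frame: the origin (TCP) lies between the finger pads; the fingertips stand 22 mm ahead of it and the grasp point (between the pads) lies 3 mm ahead of it (arm.finger_overhang is the distance from the TCP to the fingertips, in mm); z points along the fingers, y is the line along which they close (so a half turn about z gives the same grasp; the last joint's range is limited). The gripper opens to 93 mm and grips with 3 to 60 N. Pads are 15 mm wide; open, the fingers measure 128 mm over their backs; the gripper's body (75 mm by 188 mm) begins 65 mm behind the grasp point.
Start: joints at [-1.289, 0.116, 1.442, -0, 1.584, -0.038], TCP at [212.195, -640.785, 240.646] pointing down, gripper open.
Joint ranges: [-2.83, 2.83], [-0.83, 2.19], [0.07, 2.5], [-1.14, 4.28], [0.01, 3], [-2.97, 2.97]. Speed limits (rad/s): [1.89, 1.89, 2.22, 3.14, 3.14, 3.14].

INTERFACE

Orientations are given as a unit quaternion [w, x, y, z].
In Python, from workcell import monitor, imaging, job_done, arm gives the robot as it stands. The module is installed in compiled form; this text tells all that it offers.
- The arm moves only by the tool servo_tool, never from a script. Its argument "rows" is a list of rows, each an object with "dp": the shift along the tool's x, y, z in units of 2.5 cm (1.0 is 2.5 cm), a list of three; "angular": the turn, a rotation vector about the tool's x, y, z in units of 4 degrees (1.0 is 4 degrees), a list of three; "grip": the closure, from 0 (fully open) to 1 (shut). In form: [{"dp": [x, y, z], "angular": [wx, wy, wz], "grip": grip}, ...]. A call has exactly 8 rows; each row shifts and turns the commanded pose from where the row before left it, along the tool's axes as they then stand; what a row does not reach is not made up. A row lasts 1/10 s, in which the tool goes at most 50 mm and 8.59 degrees, less where a joint would pass 70% of its speed; a pose out of reach is approached as far as the arm can. A call with a number of a shift or a turn outside -1 to 1 is refused whole. A call with a gripper value outside its range is refused whole. The fingers move at their own pace and stop on an object; the grip force is fixed at half the most. Time passes only in rows, so rows that do not move let the fingers close, or fill a call up. It gives the time, the measured TCP pose, the force, the opening and the grip force at its end, in the units of the state.
- monitor.state(): the state, without advancing time (a new reading comes with each control period).
- imaging.read_camera(name): name is "scene" or "top" or "wrist"; returns a dict with "color" (480x640x3 uint8, red, green, blue), "vertical_fov" (degrees; the focal length in pixels is half the picture's height over the tangent of half this angle, whatever the lens; pixels are square), "cx", "cy" (the principal point, pixels), "extrinsics" (4x4, takes a point from camera to world coordinates); the wrist camera has in their place "tool_from_camera" (4x4, takes a point from camera to tool coordinates, whose origin is the TCP and whose axes are the flange's). Camera axes: x right, y down, z forward; pixel columns grow to the right and rows downward; lengths in mm; the calibration is good to about 2 mm. A picture is of the moment at which its call begins: read the wrist's pose just before it. There is no depth.
- job_done(): hands the job in; it is judged then, once.
The state is a dict: "time": time; "joint_pos": joint angles; "qd": joint speeds; "tau": joint torques, N m; "ee_pos": TCP position; "tool_rot": TCP orientation; "wrist_force": force on the tool from outside, world axes, zero at the start; "ft_torque": the same for the moment, N m; "grip_width": opening from 0.0 (shut) to 1.0 (fully open); "grasp_force": force on a finger pad.
Only numpy, scipy, OpenCV 4.12 (cv2) and the standard library are available. Lean on these libraries where they do the work, as an engineer would, in place of code of your own. Each camera call takes 0.05 s, during which the arm holds its last target. There are 200 camera calls.

## Working session

There is one attempt and no reset: what is moved stays moved. The work goes in short steps, Python scripts to look and compute and a tool call to move; the robot and the scene stay as the last step left them, time stands still between calls to the robot, and variables do not carry over. Pictures are saved under pics/ and viewed, at most 14 in all, crops included, and the job is handed in when it is done.

Besides the shell and the picture viewer there is one more tool, called after ">>>" as name(argument=value, ...) on one line, values as JSON. servo_tool: Moves the arm, as the interface text tells. Its arguments: {"type":"object","properties":{"rows":{"type":"array"}},"required":["rows"]}

```bash
mkdir -p pics; cat > h.py <<'E'
import numpy as np, cv2
from workcell import monitor, imaging, job_done, arm
from scipy.spatial.transform import Rotation as R
def rot(q): return R.from_quat([q[1],q[2],q[3],q[0]]).as_matrix()
def cam(name, save=None):
    s=monitor.state(); c=imaging.read_camera(name)
    if name=="wrist":
        T=np.eye(4);T[:3,:3]=rot(s["tool_rot"]);T[:3,3]=s["ee_pos"];E=T@np.array(c["tool_from_camera"])
    else: E=np.array(c["extrinsics"])
    c["E"]=E; c["f"]=240/np.tan(np.radians(c["vertical_fov"])/2)
    if save: cv2.imwrite("pics/"+save,c["color"][:,:,::-1])
    return c
def px2w(c,u,v,z):
    d=c["E"][:3,:3]@np.array([(u-c["cx"])/c["f"],(v-c["cy"])/c["f"],1.]);o=c["E"][:3,3]
    return o+d*(z-o[2])/d[2]
def w2px(c,p):
    q=np.linalg.inv(c["E"])@np.append(p,1); return np.array([q[0]/q[2]*c["f"]+c["cx"],q[1]/q[2]*c["f"]+c["cy"]])
E
python3 - <<'E'
from h import *
s=monitor.state();print(s)
for n in("scene","top","wrist"):
    c=cam(n,n+"0.png");print(n,c["f"],c["cx"],c["cy"],c["E"].round(3).tolist())
E
```

```text
{'time': 0.0, 'joint_pos': array([-1.28876201e+00,  1.16479102e-01,  1.44226810e+00, -2.70417185e-06,
        1.58400750e+00, -3.77854972e-02]), 'qd': array([-0.00105988, -0.00015978,  0.0001092 ,  0.00081171,  0.00101135,
       -0.00028657]), 'tau': array([ 1.11926579e-04, -7.21267104e+01, -6.22605371e+01,  7.79780676e-02,
        2.38371792e-02, -7.11691450e-05]), 'ee_pos': array([ 212.16592248, -640.59560001,  239.90805175]), 'tool_rot': array([-5.76533397e-04,  9.87241469e-01,  1.59229222e-01, -7.21230605e-05]), 'wrist_force': array([-0.32427064,  0.49442614,  0.96200429]), 'ft_torque': array([-0.01439265, -0.02510098, -0.01799969]), 'grasp_force': 0.0, 'grip_width': 0.9980467291648542}
scene 488.0995210687612 316.0216695239502 238.94834757622846 [[-0.596, 0.641, -0.484, 1068.811], [0.803, 0.486, -0.344, 358.046], [0.015, -0.594, -0.804, 947.078], [0.0, 0.0, 0.0, 1.0]]
top 529.7232984204074 321.68285323020166 236.97139404733494 [[-0.002, -0.989, 0.15, 397.336], [-1.0, -0.001, -0.02, -29.662], [0.02, -0.15, -0.988, 1139.587], [0.0, 0.0, 0.0, 1.0]]
wrist 352.0181903027426 323.4656014540109 243.31087795845946 [[0.314, -0.916, -0.25, 280.922], [-0.95, -0.303, -0.081, -618.455], [-0.002, 0.263, -0.965, 385.463], [0.0, 0.0, 0.0, 1.0]]
```

View pics/top0.png

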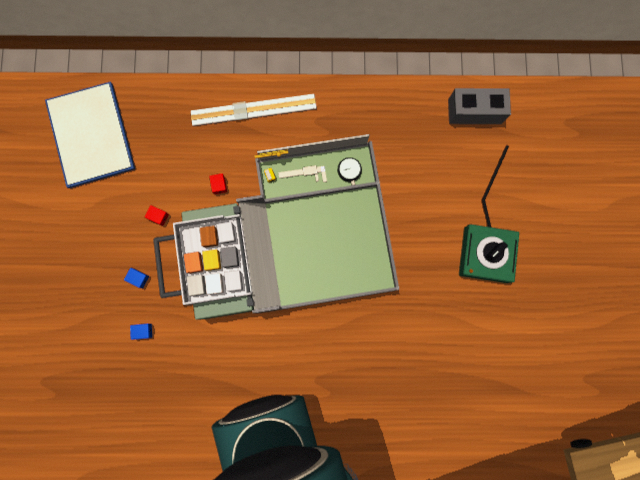

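View pics/scene0.png

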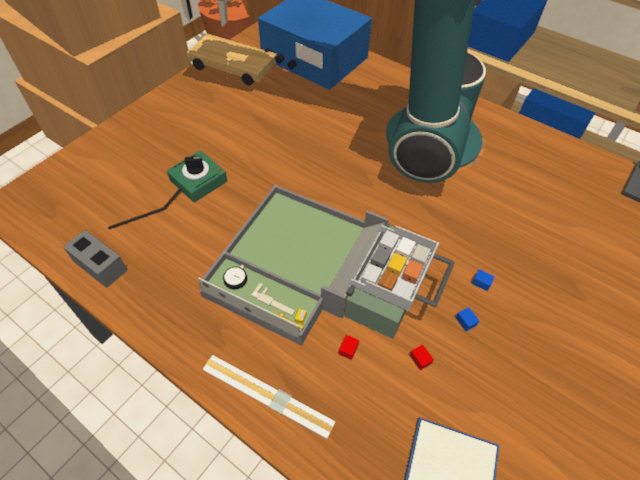

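Top view: drawer at u 240–398, v 136–315, with +y towards image left. The pan holds 8 blocks (u 190–238, v 232–285), its handle is at u≈160, and the knob at (493,252). The red and blue look-alikes lie outside on the bench.

```bash
cat > m0.py <<'E'
from h import *
c=cam("top")
hsv=cv2.cvtColor(c["color"],cv2.COLOR_RGB2HSV)
m=cv2.inRange(hsv,(30,50,90),(55,140,200))
m[:,:262]=0; 
n,l,st,ce=cv2.connectedComponentsWithStats(m)
for i in range(1,n):
    if st[i,4]>1000:
        k=(l==i).astype(np.uint8); ct=max(cv2.findContours(k,cv2.RETR_EXTERNAL,cv2.CHAIN_APPROX_NONE)[0],key=cv2.contourArea)
        P=np.array([px2w(c,u,v,30)[:2] for u,v in ct[:,0]],np.float32)
        r=cv2.minAreaRect(P); print(st[i],r,cv2.boxPoints(r).round(1).tolist())
for nm,u,v,z in[("outer corner -x-y",398,290,50),("corner +x-y of main",381,185,50),("cheek -x top",255,312,90),("flap right",369,137,82),("handle a",159,238,106),("handle b",163,295,106),("pan corner ul",175,224,122),("pan corner ll",184,303,122),("knob",493,252,70)]:
    print(nm,px2w(c,u,v,z).round(1))
E
python3 m0.py
```

```text
[ 262  147  113   52 2954] ((708.1920776367188, -41.93811798095703), (80.7554702758789, 239.7967071533203), 9.181002616882324) [[649.2000122070312, 70.0], [687.5, -166.6999969482422], [767.2000122070312, -153.89999389648438], [728.9000244140625, 82.9000015258789]]
[  266   188   129   118 11612] ((548.7747192382812, -67.23033142089844), (218.01373291015625, 241.25868225097656), 9.314653396606445) [[421.70001220703125, 34.20000076293945], [460.70001220703125, -203.89999389648438], [675.9000244140625, -168.60000610351562], [636.7999877929688, 69.5]]
outer corner -x-y [ 453.  -208.1   50. ]
corner +x-y of main [ 674.5 -177.3   50. ]
cheek -x top [408.3  80.3  90. ]
flap right [ 769.  -149.8   82. ]
handle a [552.3 268.9 106. ]
handle b [441.  256.3 106. ]
pan corner ul [577.4 234.6 122. ]
pan corner ll [425.2 211.6 122. ]
knob [ 529.2 -401.7   70. ]
```

```bash
cat >> h.py <<'E'
# drawer frame
YAW=np.radians(9.25); B0=np.array([548.8,-67.2])
def d2w(x,y): c,s=np.cos(YAW),np.sin(YAW); return B0+np.array([c*x-s*y,s*x+c*y])
def w2d(p): c,s=np.cos(YAW),np.sin(YAW); d=np.array(p[:2])-B0; return np.array([c*d[0]+s*d[1],-s*d[0]+c*d[1]])
def delta(target):
    s=monitor.state(); return (rot(s["tool_rot"]).T@(np.array(target)-s["ee_pos"])/25).round(2)
def where():
    s=monitor.state(); r=rot(s["tool_rot"]); print("t",round(s["time"],2),"ee",s["ee_pos"].round(1),"d",w2d(s["ee_pos"]).round(1),"xyaw",np.degrees(np.arctan2(r[1,0],r[0,0])).round(2),"F",s["wrist_force"].round(1),"w",round(s["grip_width"]*93,1),"g",s["grasp_force"])
E
python3 -c "
from h import *
where();print(d2w(0,338),delta([*d2w(0,338),240]))"
```

```text
t 0.2 ee [ 212.2 -640.7  240.2] d [-424.4 -511.9] xyaw 18.32 F [-0.4 -0.7  0.6] w 92.9 g 0.0
[494.46901283 266.4047719 ] [ 2.212e+01 -3.089e+01  3.000e-02]
```

>>> servo_tool(rows=[{"dp":[0.69,-0.965,0],"angular":[0,0,0],"grip":0.0},{"dp":[0.69,-0.965,0],"angular":[0,0,0],"grip":0.0},{"dp":[0.69,-0.965,0],"angular":[0,0,0],"grip":0.0},{"dp":[0.69,-0.965,0],"angular":[0,0,0],"grip":0.0},{"dp":[0.69,-0.965,0],"angular":[0,0,0],"grip":0.0},{"dp":[0.69,-0.965,0],"angular":[0,0,0],"grip":0.0},{"dp":[0.69,-0.965,0],"angular":[0,0,0],"grip":0.0},{"dp":[0.69,-0.965,0],"angular":[0,0,0],"grip":0.0}])

```text
time: 1.0
ee_pos: [282.7, -413.0, 240.5]
tool_rot: [-0.0, 0.987, 0.159, 0.0]
wrist_force: [0.4, 0.3, 1.7]
grip_width: 0.998
grasp_force: 0.0
```

>>> servo_tool(rows=[{"dp":[0.69,-0.965,0],"angular":[0,0,0],"grip":0.0},{"dp":[0.69,-0.965,0],"angular":[0,0,0],"grip":0.0},{"dp":[0.69,-0.965,0],"angular":[0,0,0],"grip":0.0},{"dp":[0.69,-0.965,0],"angular":[0,0,0],"grip":0.0},{"dp":[0.69,-0.965,0],"angular":[0,0,0],"grip":0.0},{"dp":[0.69,-0.965,0],"angular":[0,0,0],"grip":0.0},{"dp":[0.69,-0.965,0],"angular":[0,0,0],"grip":0.0},{"dp":[0.69,-0.965,0],"angular":[0,0,0],"grip":0.0}])

```text
time: 1.8
ee_pos: [352.9, -186.4, 240.7]
tool_rot: [0.0, 0.987, 0.159, 0.0]
wrist_force: [0.8, -0.1, -0.3]
grip_width: 1.003
grasp_force: 0.0
```

>>> servo_tool(rows=[{"dp":[0.69,-0.965,0],"angular":[0,0,0],"grip":0.0},{"dp":[0.69,-0.965,0],"angular":[0,0,0],"grip":0.0},{"dp":[0.69,-0.965,0],"angular":[0,0,0],"grip":0.0},{"dp":[0.69,-0.965,0],"angular":[0,0,0],"grip":0.0},{"dp":[0.69,-0.965,0],"angular":[0,0,0],"grip":0.0},{"dp":[0.69,-0.965,0],"angular":[0,0,0],"grip":0.0},{"dp":[0.69,-0.965,0],"angular":[0,0,0],"grip":0.0},{"dp":[0.69,-0.965,0],"angular":[0,0,0],"grip":0.0}])

```text
time: 2.6
ee_pos: [423.3, 40.3, 240.7]
tool_rot: [0.0, 0.987, 0.159, 0.0]
wrist_force: [0.9, 0.5, -0.0]
grip_width: 0.997
grasp_force: 0.0
```

>>> servo_tool(rows=[{"dp":[0.69,-0.965,0],"angular":[0,0,0],"grip":0.7},{"dp":[0.69,-0.965,0],"angular":[0,0,0],"grip":0.7},{"dp":[0.69,-0.965,0],"angular":[0,0,0],"grip":0.7},{"dp":[0.69,-0.965,0],"angular":[0,0,0],"grip":0.7},{"dp":[0.69,-0.965,0],"angular":[0,0,0],"grip":0.7},{"dp":[0.69,-0.965,0],"angular":[0,0,0],"grip":0.7},{"dp":[0.69,-0.965,0],"angular":[0,0,0],"grip":0.7},{"dp":[0.69,-0.965,0],"angular":[0,0,0],"grip":0.7}])

```text
time: 3.4
ee_pos: [493.6, 266.9, 240.5]
tool_rot: [0.0, 0.987, 0.159, -0.0]
wrist_force: [0.5, -0.3, 1.0]
grip_width: 0.362
grasp_force: 0.0
```

>>> servo_tool(rows=[{"dp":[0,0,0],"angular":[0,0,0.38],"grip":0.7},{"dp":[0,0,0],"angular":[0,0,0.38],"grip":0.7},{"dp":[0,0,0],"angular":[0,0,0.38],"grip":0.7},{"dp":[0,0,0],"angular":[0,0,0.38],"grip":0.7},{"dp":[0,0,0],"angular":[0,0,0.38],"grip":0.7},{"dp":[0,0,0],"angular":[0,0,0.38],"grip":0.7},{"dp":[0,0,0],"angular":[0,0,0],"grip":0.7},{"dp":[0,0,0],"angular":[0,0,0],"grip":0.7}])

```text
time: 4.2
ee_pos: [493.5, 265.5, 240.7]
tool_rot: [-0.0, 0.997, 0.08, 0.0]
wrist_force: [-0.2, 0.7, -0.6]
grip_width: 0.304
grasp_force: 0.0
```

```bash
python3 -c "
from h import *
where();c=cam('wrist','w1.png');print(w2px(c,[*d2w(0,338),106]),w2px(c,[*d2w(50,338),106]))"
```

```text
t 4.2 ee [493.5 265.5 240.7] d [ -1.1 337.2] xyaw 9.21 F [-0.2  0.7 -0.6] w 28.3 g 0.0
[322.18310547 237.26592435] [322.02721897 175.42146247]
```

View pics/w1.png

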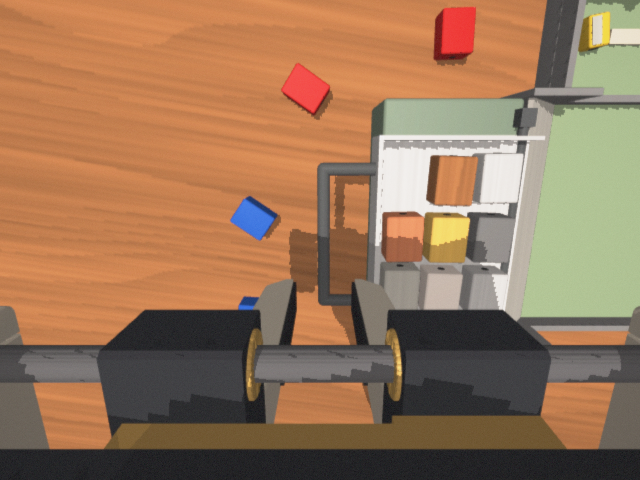

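The handle bar is at u≈324, v 163–305, within 2 mm of the prediction and between the fingertips. I'll descend and close.

>>> servo_tool(rows=[{"dp":[0,0,0.66],"angular":[0,0,0],"grip":0.7},{"dp":[0,0,0.66],"angular":[0,0,0],"grip":0.7},{"dp":[0,0,0.66],"angular":[0,0,0],"grip":0.7},{"dp":[0,0,0.66],"angular":[0,0,0],"grip":0.7},{"dp":[0,0,0.66],"angular":[0,0,0],"grip":0.7},{"dp":[0,0,0.66],"angular":[0,0,0],"grip":0.7},{"dp":[0,0,0.66],"angular":[0,0,0],"grip":0.7},{"dp":[0,0,0.66],"angular":[0,0,0],"grip":0.7}])

```text
time: 5.05
ee_pos: [493.5, 265.6, 107.2]
tool_rot: [0.0, 0.997, 0.08, -0.0]
wrist_force: [-0.2, 0.2, 0.4]
grip_width: 0.298
grasp_force: 0.0
```

>>> servo_tool(rows=[{"dp":[0,0,0],"angular":[0,0,0],"grip":0.7},{"dp":[0,0,0],"angular":[0,0,0],"grip":1},{"dp":[0,0,0],"angular":[0,0,0],"grip":1},{"dp":[0,0,0],"angular":[0,0,0],"grip":1},{"dp":[0,0,0],"angular":[0,0,0],"grip":1},{"dp":[0,0,0],"angular":[0,0,0],"grip":1},{"dp":[0,0,0],"angular":[0,0,0],"grip":1},{"dp":[0,0,0],"angular":[0,0,0],"grip":1}])

```text
time: 5.85
ee_pos: [493.9, 265.8, 109.5]
tool_rot: [-0.0, 0.997, 0.08, 0.001]
wrist_force: [-0.6, -0.4, 5.7]
grip_width: 0.096
grasp_force: 30.0
```

```bash
python3 -c "
from h import *
where()
import numpy as np
r=np.hypot(168,20);a0=np.arctan2(20,168)
th=np.linspace(0,1.27,33);y=r*np.cos(a0+th);z=r*np.sin(a0+th)
dy=-np.diff(y)/25; dz=-np.diff(z)/25
for i in range(0,32): print(i,round(dy[i],3),round(dz[i],3))"
```

```text
t 5.85 ee [493.9 265.8 109.5] d [ -0.7 337.5] xyaw 9.2 F [-0.6 -0.4  5.7] w 8.9 g 30.001132786273956
0 0.037 -0.266
1 0.048 -0.264
2 0.058 -0.262
3 0.068 -0.26
4 0.079 -0.257
5 0.089 -0.253
6 0.099 -0.25
7 0.109 -0.246
8 0.118 -0.241
9 0.128 -0.236
10 0.137 -0.231
11 0.146 -0.225
12 0.155 -0.219
13 0.163 -0.213
14 0.172 -0.206
15 0.18 -0.199
16 0.188 -0.192
17 0.195 -0.185
18 0.202 -0.177
19 0.209 -0.169
20 0.216 -0.16
21 0.222 -0.151
22 0.228 -0.143
23 0.233 -0.133
24 0.238 -0.124
25 0.243 -0.114
26 0.247 -0.105
27 0.251 -0.095
28 0.255 -0.085
29 0.258 -0.075
30 0.261 -0.064
31 0.263 -0.054
```

>>> servo_tool(rows=[{"dp":[0,0.037,-0.266],"angular":[0,0,0],"grip":1},{"dp":[0,0.048,-0.264],"angular":[0,0,0],"grip":1},{"dp":[0,0.058,-0.262],"angular":[0,0,0],"grip":1},{"dp":[0,0.068,-0.26],"angular":[0,0,0],"grip":1},{"dp":[0,0.079,-0.257],"angular":[0,0,0],"grip":1},{"dp":[0,0.089,-0.253],"angular":[0,0,0],"grip":1},{"dp":[0,0.099,-0.25],"angular":[0,0,0],"grip":1},{"dp":[0,0.109,-0.246],"angular":[0,0,0],"grip":1}])

```text
time: 6.65
ee_pos: [496.0, 252.1, 160.4]
tool_rot: [-0.001, 0.997, 0.08, 0.0]
wrist_force: [3.3, 9.8, -3.3]
grip_width: 0.094
grasp_force: 30.0
```

>>> servo_tool(rows=[{"dp":[0,0.118,-0.241],"angular":[0,0,0],"grip":1},{"dp":[0,0.128,-0.236],"angular":[0,0,0],"grip":1},{"dp":[0,0.137,-0.231],"angular":[0,0,0],"grip":1},{"dp":[0,0.146,-0.225],"angular":[0,0,0],"grip":1},{"dp":[0,0.155,-0.219],"angular":[0,0,0],"grip":1},{"dp":[0,0.163,-0.213],"angular":[0,0,0],"grip":1},{"dp":[0,0.172,-0.206],"angular":[0,0,0],"grip":1},{"dp":[0,0.18,-0.199],"angular":[0,0,0],"grip":1}])

```text
time: 7.45
ee_pos: [500.7, 223.4, 205.9]
tool_rot: [-0.002, 0.997, 0.081, 0.001]
wrist_force: [-1.0, 16.0, 6.5]
grip_width: 0.097
grasp_force: 30.0
```

```bash
python3 -c "
from h import *
where()"
```

```text
t 7.45 ee [500.7 223.4 205.9] d [ -0.7 294.6] xyaw 9.27 F [-1.  16.   6.5] w 9.0 g 30.006648302078247
```

>>> servo_tool(rows=[{"dp":[0,0.188,-0.182],"angular":[0,0,0],"grip":1},{"dp":[0,0.195,-0.175],"angular":[0,0,0],"grip":1},{"dp":[0,0.202,-0.167],"angular":[0,0,0],"grip":1},{"dp":[0,0.209,-0.159],"angular":[0,0,0],"grip":1},{"dp":[0,0.216,-0.15],"angular":[0,0,0],"grip":1},{"dp":[0,0.222,-0.141],"angular":[0,0,0],"grip":1},{"dp":[0,0.228,-0.143],"angular":[0,0,0],"grip":1},{"dp":[0,0.233,-0.133],"angular":[0,0,0],"grip":1}])

```text
time: 8.25
ee_pos: [507.6, 181.7, 239.1]
tool_rot: [-0.003, 0.997, 0.081, 0.002]
wrist_force: [-6.6, 15.1, 23.4]
grip_width: 0.1
grasp_force: 30.0
```

>>> servo_tool(rows=[{"dp":[0,0.238,-0.124],"angular":[0,0,0],"grip":1},{"dp":[0,0.243,-0.114],"angular":[0,0,0],"grip":1},{"dp":[0,0.247,-0.105],"angular":[0,0,0],"grip":1},{"dp":[0,0.251,-0.095],"angular":[0,0,0],"grip":1},{"dp":[0,0.255,-0.085],"angular":[0,0,0],"grip":1},{"dp":[0,0.258,-0.075],"angular":[0,0,0],"grip":1},{"dp":[0,0.261,-0.064],"angular":[0,0,0],"grip":1},{"dp":[0,0.263,-0.054],"angular":[0,0,0],"grip":1}])

```text
time: 9.05
ee_pos: [515.5, 132.5, 256.1]
tool_rot: [-0.003, 0.997, 0.081, 0.002]
wrist_force: [-7.6, 59.2, 7.4]
grip_width: 0.103
grasp_force: 30.0
```

```bash
python3 -c "
from h import *
where();s=monitor.state();d=w2d(s['ee_pos']);print(np.arctan2(s['ee_pos'][2]-89,d[1]-170)-.1185,np.hypot(s['ee_pos'][2]-89,d[1]-170))"
```

```text
t 9.05 ee [515.5 132.5 256.1] d [ -0.7 202.5] xyaw 9.32 F [-7.6 59.2  7.4] w 9.5 g 30.030966997146606
1.2604764175645085 170.2694036847379
```

At the stop (1.26 rad). I'll ease off slightly, wait, and look.

>>> servo_tool(rows=[{"dp":[0,-0.06,0],"angular":[0,0,0],"grip":1},{"dp":[0,-0.06,0],"angular":[0,0,0],"grip":1},{"dp":[0,0,0],"angular":[0,0,0],"grip":1},{"dp":[0,0,0],"angular":[0,0,0],"grip":1},{"dp":[0,0,0],"angular":[0,0,0],"grip":1},{"dp":[0,0,0],"angular":[0,0,0],"grip":1},{"dp":[0,0,0],"angular":[0,0,0],"grip":1},{"dp":[0,0,0],"angular":[0,0,0],"grip":1}])

```text
time: 9.85
ee_pos: [515.4, 133.6, 256.0]
tool_rot: [-0.001, 0.997, 0.08, 0.002]
wrist_force: [-2.4, 4.0, 17.6]
grip_width: 0.097
grasp_force: 30.0
```

```bash
python3 -c "
from h import *
where();c=cam('top');d=cam('scene')
a=cv2.resize(c['color'][120:330,150:430],(800,600))[:300*2];b=cv2.resize(d['color'][170:350,190:470],(800,600))
o=np.vstack([cv2.resize(c['color'][130:330,160:425],(530,400)),cv2.resize(d['color'][200:300,215:480],(530,200))])
cv2.imwrite('pics/t2.png',o[:,:,::-1])"
```

```text
t 9.85 ee [515.4 133.6 256. ] d [ -0.7 203.5] xyaw 9.23 F [-2.4  4.  17.6] w 9.1 g 30.003494024276733
```

View pics/t2.png

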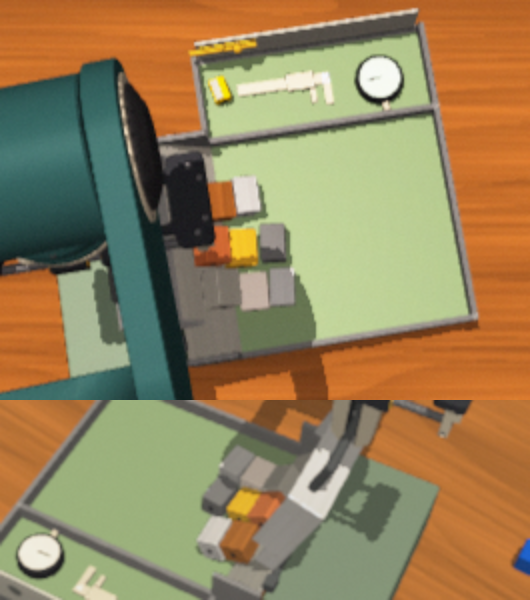

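All eight blocks slid down in rows at the foot of the chute, with some still leaning on it. Now I'll lower the pan along the reverse arc.

>>> servo_tool(rows=[{"dp":[0,-0.251,0.06],"angular":[0,0,0],"grip":1},{"dp":[0,-0.25,0.07],"angular":[0,0,0],"grip":1},{"dp":[0,-0.255,0.085],"angular":[0,0,0],"grip":1},{"dp":[0,-0.251,0.095],"angular":[0,0,0],"grip":1},{"dp":[0,-0.247,0.105],"angular":[0,0,0],"grip":1},{"dp":[0,-0.243,0.114],"angular":[0,0,0],"grip":1},{"dp":[0,-0.238,0.124],"angular":[0,0,0],"grip":1},{"dp":[0,-0.233,0.133],"angular":[0,0,0],"grip":1}])

```text
time: 10.75
ee_pos: [507.4, 182.7, 236.0]
tool_rot: [-0.001, 0.997, 0.081, 0.002]
wrist_force: [-2.5, 7.9, 15.1]
grip_width: 0.096
grasp_force: 30.0
```

>>> servo_tool(rows=[{"dp":[0,-0.228,0.143],"angular":[0,0,0],"grip":1},{"dp":[0,-0.222,0.151],"angular":[0,0,0],"grip":1},{"dp":[0,-0.216,0.16],"angular":[0,0,0],"grip":1},{"dp":[0,-0.209,0.169],"angular":[0,0,0],"grip":1},{"dp":[0,-0.202,0.177],"angular":[0,0,0],"grip":1},{"dp":[0,-0.195,0.185],"angular":[0,0,0],"grip":1},{"dp":[0,-0.188,0.192],"angular":[0,0,0],"grip":1},{"dp":[0,-0.18,0.199],"angular":[0,0,0],"grip":1}])

```text
time: 11.55
ee_pos: [500.7, 223.7, 201.1]
tool_rot: [-0.002, 0.997, 0.081, 0.001]
wrist_force: [-1.8, 12.1, 11.2]
grip_width: 0.098
grasp_force: 30.0
```

>>> servo_tool(rows=[{"dp":[0,-0.172,0.206],"angular":[0,0,0],"grip":1},{"dp":[0,-0.163,0.213],"angular":[0,0,0],"grip":1},{"dp":[0,-0.155,0.219],"angular":[0,0,0],"grip":1},{"dp":[0,-0.146,0.225],"angular":[0,0,0],"grip":1},{"dp":[0,-0.137,0.231],"angular":[0,0,0],"grip":1},{"dp":[0,-0.128,0.236],"angular":[0,0,0],"grip":1},{"dp":[0,-0.118,0.241],"angular":[0,0,0],"grip":1},{"dp":[0,-0.109,0.246],"angular":[0,0,0],"grip":1}])

```text
time: 12.35
ee_pos: [496.1, 252.1, 155.3]
tool_rot: [-0.002, 0.997, 0.081, 0.001]
wrist_force: [-3.0, 19.5, 7.8]
grip_width: 0.1
grasp_force: 30.0
```

```bash
python3 -c "
from h import *
where();s=monitor.state();d=w2d(s['ee_pos']);print(np.arctan2(s['ee_pos'][2]-89,d[1]-170)-.1185,np.hypot(s['ee_pos'][2]-89,d[1]-170),delta([*d2w(-.7,337.5),109]))"
```

```text
t 12.35 ee [496.1 252.1 155.3] d [ -0.7 323.7] xyaw 9.26 F [-3.  19.5  7.8] w 9.3 g 29.999151527881622
0.289079133500228 167.3622257921978 [-0.01 -0.55  1.86]
```

>>> servo_tool(rows=[{"dp":[0,-0.1,0.24],"angular":[0,0,0],"grip":1},{"dp":[0,-0.09,0.24],"angular":[0,0,0],"grip":1},{"dp":[0,-0.08,0.24],"angular":[0,0,0],"grip":1},{"dp":[0,-0.07,0.24],"angular":[0,0,0],"grip":1},{"dp":[0,-0.06,0.23],"angular":[0,0,0],"grip":1},{"dp":[0,-0.05,0.23],"angular":[0,0,0],"grip":1},{"dp":[0,-0.05,0.22],"angular":[0,0,0],"grip":1},{"dp":[0,-0.04,0.2],"angular":[0,0,0],"grip":1}])

```text
time: 13.15
ee_pos: [493.9, 265.1, 108.6]
tool_rot: [-0.002, 0.997, 0.081, 0.001]
wrist_force: [0.2, 15.6, 2.4]
grip_width: 0.1
grasp_force: 30.0
```

>>> servo_tool(rows=[{"dp":[0,0,0],"angular":[0,0,0],"grip":0.72},{"dp":[0,0,0],"angular":[0,0,0],"grip":0.72},{"dp":[0,0,0],"angular":[0,0,0],"grip":0.72},{"dp":[0,0,0],"angular":[0,0,0],"grip":0.72},{"dp":[0,0,0],"angular":[0,0,0],"grip":0.72},{"dp":[0,0,0],"angular":[0,0,0],"grip":0.72},{"dp":[0,0,-0.5],"angular":[0,0,0],"grip":0.72},{"dp":[0,0,-1],"angular":[0,0,0],"grip":0.72}])

```text
time: 13.95
ee_pos: [493.2, 262.8, 145.0]
tool_rot: [0.0, 0.997, 0.08, -0.001]
wrist_force: [0.0, -0.6, 0.1]
grip_width: 0.283
grasp_force: 0.0
```

>>> servo_tool(rows=[{"dp":[0,0,-1],"angular":[0,0,0],"grip":0.7},{"dp":[0,0,-1],"angular":[0,0,0],"grip":0.7},{"dp":[0,0,-1],"angular":[0,0,0],"grip":0.4},{"dp":[0,0.5,-1],"angular":[0,0,0],"grip":0.3},{"dp":[0,1,-0.5],"angular":[0,0,0],"grip":0.3},{"dp":[0,1,0],"angular":[0,0,0],"grip":0.3},{"dp":[0,1,0],"angular":[0,0,0],"grip":0.3},{"dp":[0,1,0],"angular":[0,0,0],"grip":0.3}])

```text
time: 14.75
ee_pos: [511.9, 151.1, 259.2]
tool_rot: [-0.0, 0.997, 0.08, 0.001]
wrist_force: [0.6, 0.2, 0.5]
grip_width: 0.696
grasp_force: 0.0
```

>>> servo_tool(rows=[{"dp":[0,1,0],"angular":[0,0,0],"grip":0.3},{"dp":[0,1,0],"angular":[0,0,0],"grip":0.3},{"dp":[-0.5,1,0],"angular":[0,0,0],"grip":0.3},{"dp":[-0.5,1,0],"angular":[0,0,0],"grip":0.3},{"dp":[-0.5,1,0],"angular":[0,0,0],"grip":0.3},{"dp":[-0.5,1,0],"angular":[0,0,0],"grip":0.3},{"dp":[-0.5,0.5,0],"angular":[0,0,0],"grip":0.3},{"dp":[-0.5,0,0],"angular":[0,0,0],"grip":0.3}])

```text
time: 15.55
ee_pos: [463.3, -21.5, 258.9]
tool_rot: [0.0, 0.997, 0.079, 0.0]
wrist_force: [-0.0, -0.1, -0.5]
grip_width: 0.701
grasp_force: 0.0
```

```bash
python3 -c "
from h import *
where();c=cam('wrist','w3.png');cam('top','t3.png')
print(w2px(c,[*d2w(0,120),30]),w2px(c,[*d2w(0,0),30]))"
```

```text
t 15.55 ee [463.3 -21.5 258.9] d [-77.   58.9] xyaw 9.1 F [-0.  -0.1 -0.5] w 65.2 g 0.0
[263.14368754 142.90853807] [380.48791609 142.50292338]
```

View pics/w3.png

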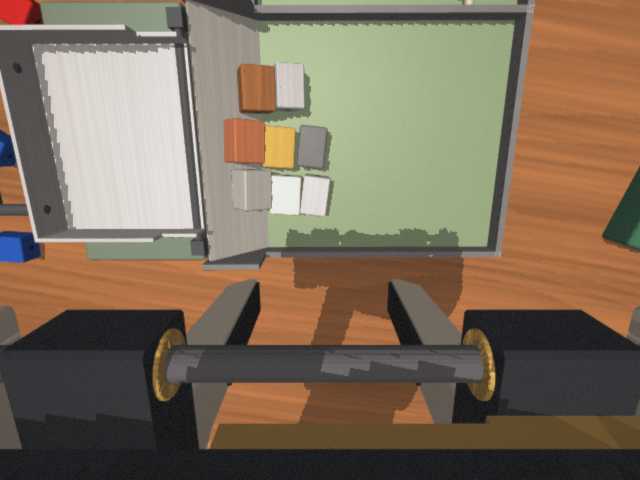

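The pan is level and empty. The 8 blocks lie in three rows: A brown (258,88) and white (290,86); B orange (245,140), yellow (280,147) and grey (312,147); C grey-wood (251,189), white (286,195) and white (315,195). They nearly touch along y, so I'll rake each row out towards -y and then grip the blocks across x.

```bash
python3 -c "
from h import *
c=cam('wrist')
for n,(a,b,e,f) in dict(brown=(240,66,275,110),whA=(277,63,305,109),orange=(225,120,265,161),yellow=(264,127,295,168),grey=(300,125,327,168),gw=(232,170,270,209),wC2=(271,177,301,215),wC1=(303,176,330,215),base_edge=(262,20,262,245),walls=(300,19,300,248)).items():
  print(n,w2d(px2w(c,a,b,56)).round(0),w2d(px2w(c,e,f,56)).round(0))
"
python3 -c "
from h import *
print(delta([*d2w(62,150),160]))
im=cv2.imread('pics/w3.png')[50:225,190:350];cv2.imwrite('pics/w3c.png',cv2.resize(im,None,fx=4,fy=3.4))"
```

```text
brown [ 66. 135.] [ 29. 105.]
whA [ 69. 101.] [30. 77.]
orange [ 20. 152.] [-17. 116.]
yellow [ 14. 116.] [-24.  87.]
grey [16. 82.] [-24.  56.]
gw [-26. 149.] [-64. 113.]
wC2 [-32. 111.] [-70.  82.]
wC1 [-32.  80.] [-70.  53.]
base_edge [103. 113.] [-101.  123.]
walls [104.  80.] [-105.   84.]
[ 5.53 -3.59  3.96]
```

View pics/w3c.png

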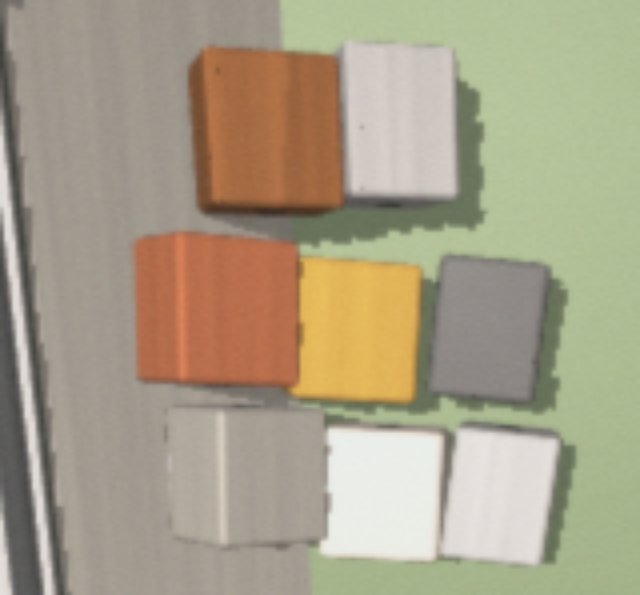

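```bash
python3 -c "
from h import *
print(monitor.state()['joint_pos'].round(3))
print(delta([*d2w(49,165),160]))"
```

```text
[-0.098 -0.36   1.846  0.     1.654  1.312]
[ 5.01 -4.19  3.96]
```

>>> servo_tool(rows=[{"dp":[0,0,0],"angular":[0,0,-1],"grip":1},{"dp":[0,0,0],"angular":[0,0,-1],"grip":1},{"dp":[0,0,0],"angular":[0,0,-1],"grip":1},{"dp":[0,0,0],"angular":[0,0,-1],"grip":1},{"dp":[0,0,0],"angular":[0,0,-1],"grip":1},{"dp":[0,0,0],"angular":[0,0,-1],"grip":1},{"dp":[0,0,0],"angular":[0,0,-1],"grip":1},{"dp":[0,0,0],"angular":[0,0,-1],"grip":1}])

```text
time: 16.5
ee_pos: [464.2, -19.3, 258.2]
tool_rot: [-0.0, 0.935, 0.354, 0.0]
wrist_force: [0.2, -0.7, -0.8]
grip_width: 0.065
grasp_force: 0.0
```

>>> servo_tool(rows=[{"dp":[0,0,0],"angular":[0,0,-1],"grip":1},{"dp":[0,0,0],"angular":[0,0,-1],"grip":1},{"dp":[0,0,0],"angular":[0,0,-1],"grip":1},{"dp":[0,0,0],"angular":[0,0,-1],"grip":1},{"dp":[0,0,0],"angular":[0,0,-1],"grip":1},{"dp":[0,0,0],"angular":[0,0,-1],"grip":1},{"dp":[0,0,0],"angular":[0,0,-1],"grip":1},{"dp":[0,0,0],"angular":[0,0,-1],"grip":1}])

```text
time: 17.3
ee_pos: [464.2, -19.3, 258.1]
tool_rot: [-0.0, 0.802, 0.598, 0.0]
wrist_force: [0.0, -0.3, -0.3]
grip_width: 0.004
grasp_force: 0.0
```

>>> servo_tool(rows=[{"dp":[0,0,0],"angular":[0,0,-1],"grip":1},{"dp":[0,0,0],"angular":[0,0,-1],"grip":1},{"dp":[0,0,0],"angular":[0,0,-1],"grip":1},{"dp":[0,0,0],"angular":[0,0,-1],"grip":1},{"dp":[0,0,0],"angular":[0,0,-1],"grip":1},{"dp":[0,0,0],"angular":[0,0,-1],"grip":1},{"dp":[0,0,0],"angular":[0,0,-0.53],"grip":1},{"dp":[0,0,0],"angular":[0,0,0],"grip":1}])

```text
time: 18.1
ee_pos: [464.2, -19.5, 258.1]
tool_rot: [-0.0, 0.647, 0.763, 0.0]
wrist_force: [0.9, -0.1, 0.2]
grip_width: 0.005
grasp_force: 0.0
```

>>> servo_tool(rows=[{"dp":[0.465,0.63,0],"angular":[0,0,0],"grip":1},{"dp":[0.465,0.63,0],"angular":[0,0,0],"grip":1},{"dp":[0.465,0.63,0],"angular":[0,0,0],"grip":1},{"dp":[0.465,0.63,0],"angular":[0,0,0],"grip":1},{"dp":[0.465,0.63,0],"angular":[0,0,0],"grip":1},{"dp":[0.465,0.63,0],"angular":[0,0,0],"grip":1},{"dp":[0.465,0.63,0],"angular":[0,0,0],"grip":1},{"dp":[0.465,0.63,0],"angular":[0,0,0],"grip":1}])

```text
time: 18.9
ee_pos: [573.8, 93.3, 258.0]
tool_rot: [-0.0, 0.648, 0.762, 0.0]
wrist_force: [-0.8, -0.3, -0.2]
grip_width: 0.008
grasp_force: 0.0
```

```bash
python3 -c "
from h import *
where();print(delta([*d2w(49,152),98]))"
```

```text
t 18.9 ee [573.8  93.3 258. ] d [ 50.5 154.4] xyaw 99.29 F [-0.8 -0.3 -0.2] w 0.7 g 0.0
[-0.1  -0.06  6.4 ]
```

>>> servo_tool(rows=[{"dp":[-0.1,-0.06,0.8],"angular":[0,0,0],"grip":1},{"dp":[0,0,0.8],"angular":[0,0,0],"grip":1},{"dp":[0,0,0.8],"angular":[0,0,0],"grip":1},{"dp":[0,0,0.8],"angular":[0,0,0],"grip":1},{"dp":[0,0,0.8],"angular":[0,0,0],"grip":1},{"dp":[0,0,0.8],"angular":[0,0,0],"grip":1},{"dp":[0,0,0.8],"angular":[0,0,0],"grip":1},{"dp":[0,0,0.8],"angular":[0,0,0],"grip":1}])

```text
time: 19.7
ee_pos: [572.1, 89.9, 97.2]
tool_rot: [-0.0, 0.648, 0.762, 0.0]
wrist_force: [-0.0, -0.4, 0.7]
grip_width: 0.006
grasp_force: 0.0
```

>>> servo_tool(rows=[{"dp":[-0.19,0,0.195],"angular":[0,0,0],"grip":1},{"dp":[-0.19,0,0.195],"angular":[0,0,0],"grip":1},{"dp":[-0.19,0,0.195],"angular":[0,0,0],"grip":1},{"dp":[-0.19,0,0.195],"angular":[0,0,0],"grip":1},{"dp":[-0.19,0,0.195],"angular":[0,0,0],"grip":1},{"dp":[-0.19,0,0.195],"angular":[0,0,0],"grip":1},{"dp":[-0.19,0,0.195],"angular":[0,0,0],"grip":1},{"dp":[-0.19,0,0.195],"angular":[0,0,0],"grip":1}])

```text
time: 20.5
ee_pos: [578.3, 51.3, 58.8]
tool_rot: [0.0, 0.647, 0.762, 0.0]
wrist_force: [0.4, 1.1, 1.1]
grip_width: 0.007
grasp_force: 0.7
```

>>> servo_tool(rows=[{"dp":[-0.31,0,0],"angular":[0,0,0],"grip":1},{"dp":[-0.31,0,0],"angular":[0,0,0],"grip":1},{"dp":[-0.31,0,0],"angular":[0,0,0],"grip":1},{"dp":[-0.31,0,0],"angular":[0,0,0],"grip":1},{"dp":[-0.31,0,0],"angular":[0,0,0],"grip":1},{"dp":[-0.31,0,0],"angular":[0,0,0],"grip":1},{"dp":[-0.31,0,0],"angular":[0,0,0],"grip":1},{"dp":[-0.31,0,0],"angular":[0,0,0],"grip":1}])

```text
time: 21.3
ee_pos: [588.4, -10.1, 59.1]
tool_rot: [0.0, 0.647, 0.762, 0.0]
wrist_force: [0.3, 0.4, -0.4]
grip_width: 0.005
grasp_force: 0.2
```

>>> servo_tool(rows=[{"dp":[0.3,0,0],"angular":[0,0,0],"grip":1},{"dp":[0,0,-1],"angular":[0,0,0],"grip":1},{"dp":[0,0,-1],"angular":[0,0,0],"grip":0.4},{"dp":[0,0,-1],"angular":[0,0,0],"grip":0.4},{"dp":[0,0,-1],"angular":[0,0,0],"grip":0.4},{"dp":[0,-0.5,-1],"angular":[0,0,0],"grip":0.4},{"dp":[0,-0.5,-1],"angular":[0,0,0],"grip":0.4},{"dp":[0,-0.5,-1],"angular":[0,0,0],"grip":0.4}])

```text
time: 22.1
ee_pos: [549.4, -7.7, 235.0]
tool_rot: [-0.0, 0.647, 0.762, 0.0]
wrist_force: [0.7, 0.0, -0.4]
grip_width: 0.473
grasp_force: 0.0
```

```bash
python3 -c "
from h import *
where();c=cam('wrist','w4.png');print(w2px(c,[*d2w(0,0),30]),w2px(c,[*d2w(49,0),56]))"
```

```text
t 22.1 ee [549.4  -7.7 235. ] d [10.1 58.6] xyaw 99.34 F [ 0.7  0.  -0.4] w 43.9 g 0.0
[314.37920783 275.79819701] [363.36966507 285.09622263]
```

View pics/w4.png

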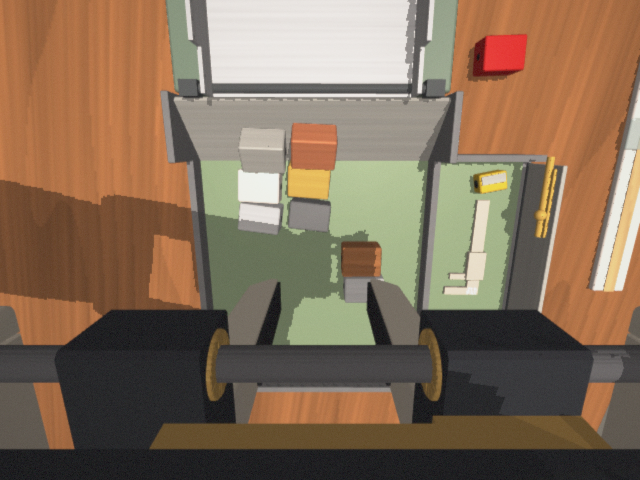

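Raking worked: brown is at (361,258) with white in front at (364,288), both clear of row B. Picking white A at drawer (49,-3).

>>> servo_tool(rows=[{"dp":[-0.308,0.195,0.5],"angular":[0,0,0],"grip":0.4},{"dp":[-0.308,0.195,0.5],"angular":[0,0,0],"grip":0.4},{"dp":[-0.308,0.195,0.5],"angular":[0,0,0],"grip":0.4},{"dp":[-0.308,0.195,0.5],"angular":[0,0,0],"grip":0.4},{"dp":[-0.308,0.195,0.5],"angular":[0,0,0],"grip":0.4},{"dp":[-0.308,0.195,0.5],"angular":[0,0,0],"grip":0.4},{"dp":[-0.308,0.195,0.5],"angular":[0,0,0],"grip":0.4},{"dp":[-0.308,0.195,0.5],"angular":[0,0,0],"grip":0.4}])

```text
time: 22.95
ee_pos: [599.0, -63.3, 132.8]
tool_rot: [-0.0, 0.647, 0.762, -0.0]
wrist_force: [-1.0, 0.4, -0.2]
grip_width: 0.6
grasp_force: 0.0
```

>>> servo_tool(rows=[{"dp":[0,0,0.4],"angular":[0,0,0],"grip":0.4},{"dp":[0,0,0.4],"angular":[0,0,0],"grip":0.4},{"dp":[0,0,0.4],"angular":[0,0,0],"grip":0.4},{"dp":[0,0,0.4],"angular":[0,0,0],"grip":0.4},{"dp":[0,0,0.4],"angular":[0,0,0],"grip":0.4},{"dp":[0,0,0.4],"angular":[0,0,0],"grip":0.4},{"dp":[0,0,0.4],"angular":[0,0,0],"grip":0.4},{"dp":[0,0,0.4],"angular":[0,0,0],"grip":0.4}])

```text
time: 23.75
ee_pos: [598.5, -62.6, 53.2]
tool_rot: [0.0, 0.647, 0.762, 0.0]
wrist_force: [0.1, 0.7, -0.7]
grip_width: 0.6
grasp_force: 0.0
```

>>> servo_tool(rows=[{"dp":[0,0,0],"angular":[0,0,0],"grip":1},{"dp":[0,0,0],"angular":[0,0,0],"grip":1},{"dp":[0,0,0],"angular":[0,0,0],"grip":1},{"dp":[0,0,0],"angular":[0,0,0],"grip":1},{"dp":[0,0,-0.6],"angular":[0,0,0],"grip":1},{"dp":[0,0,-0.6],"angular":[0,0,0],"grip":1},{"dp":[0,0,-0.6],"angular":[0,0,0],"grip":1},{"dp":[0,0,-0.6],"angular":[0,0,0],"grip":1}])

```text
time: 24.55
ee_pos: [598.8, -62.7, 116.2]
tool_rot: [0.001, 0.647, 0.762, 0.0]
wrist_force: [0.7, -0.4, 0.7]
grip_width: 0.41
grasp_force: 30.0
```

```bash
python3 -c "
from h import *
where();print(delta([*d2w(62,-90),56]))"
```

```text
t 24.55 ee [598.8 -62.7 116.2] d [50.  -3.5] xyaw 99.32 F [ 0.7 -0.4  0.7] w 38.1 g 29.99895930290222
[-3.46  0.47  2.41]
```

>>> servo_tool(rows=[{"dp":[-0.58,0.08,0],"angular":[0,0,0],"grip":1},{"dp":[-0.58,0.08,0],"angular":[0,0,0],"grip":1},{"dp":[-0.58,0.08,0],"angular":[0,0,0],"grip":1},{"dp":[-0.58,0.08,0],"angular":[0,0,0],"grip":1},{"dp":[-0.58,0.08,0],"angular":[0,0,0],"grip":1},{"dp":[-0.58,0.08,0],"angular":[0,0,0],"grip":1},{"dp":[0,0,0.6],"angular":[0,0,0],"grip":1},{"dp":[0,0,0.6],"angular":[0,0,0],"grip":1}])

```text
time: 25.35
ee_pos: [624.3, -146.8, 82.6]
tool_rot: [-0.0, 0.648, 0.762, 0.0]
wrist_force: [-1.3, 1.1, -1.2]
grip_width: 0.404
grasp_force: 30.0
```

>>> servo_tool(rows=[{"dp":[0,0,0.6],"angular":[0,0,0],"grip":1},{"dp":[0,0,0.6],"angular":[0,0,0],"grip":1},{"dp":[0,0,0.05],"angular":[0,0,0],"grip":1},{"dp":[0,0,0],"angular":[0,0,0],"grip":0.45},{"dp":[0,0,0],"angular":[0,0,0],"grip":0.45},{"dp":[0,0,0],"angular":[0,0,0],"grip":0.45},{"dp":[0,0,0],"angular":[0,0,0],"grip":0.45},{"dp":[0,0,-0.6],"angular":[0,0,0],"grip":0.45}])

```text
time: 26.15
ee_pos: [623.3, -146.2, 66.0]
tool_rot: [-0.002, 0.647, 0.762, -0.001]
wrist_force: [-0.6, -0.1, -0.9]
grip_width: 0.553
grasp_force: 0.0
```

>>> servo_tool(rows=[{"dp":[0,0,-0.8],"angular":[0,0,0],"grip":0.4},{"dp":[0,0,-1],"angular":[0,0,0],"grip":0.4},{"dp":[0.9,-0.1,0],"angular":[0,0,0],"grip":0.4},{"dp":[0.9,-0.1,0],"angular":[0,0,0],"grip":0.4},{"dp":[0.9,-0.1,0],"angular":[0,0,0],"grip":0.4},{"dp":[0.9,-0.1,0],"angular":[0,0,0],"grip":0.4},{"dp":[0.9,-0.1,0],"angular":[0,0,0],"grip":0.4},{"dp":[0,0,0],"angular":[0,0,0],"grip":0.4}])

```text
time: 26.95
ee_pos: [593.5, -35.7, 113.9]
tool_rot: [0.0, 0.647, 0.763, 0.0]
wrist_force: [-0.2, -0.2, 0.5]
grip_width: 0.598
grasp_force: 0.0
```

```bash
python3 -c "
from h import *
where();print(delta([*d2w(49,27),54]))"
```

```text
t 26.95 ee [593.5 -35.7 113.9] d [49.2 23.9] xyaw 99.42 F [-0.2 -0.2  0.5] w 55.6 g 0.0
[ 0.12 -0.01  2.4 ]
```

>>> servo_tool(rows=[{"dp":[0.12,0,0.6],"angular":[0,0,0],"grip":0.4},{"dp":[0,0,0.6],"angular":[0,0,0],"grip":0.4},{"dp":[0,0,0.6],"angular":[0,0,0],"grip":0.4},{"dp":[0,0,0.6],"angular":[0,0,0],"grip":0.4},{"dp":[0,0,0],"angular":[0,0,0],"grip":1},{"dp":[0,0,0],"angular":[0,0,0],"grip":1},{"dp":[0,0,0],"angular":[0,0,0],"grip":1},{"dp":[0,0,0],"angular":[0,0,0],"grip":1}])

```text
time: 27.75
ee_pos: [593.7, -35.0, 52.3]
tool_rot: [0.0, 0.647, 0.762, 0.0]
wrist_force: [0.2, 1.1, 6.1]
grip_width: 0.404
grasp_force: 31.6
```

>>> servo_tool(rows=[{"dp":[0,0,-0.6],"angular":[0,0,0],"grip":1},{"dp":[0,0,-0.6],"angular":[0,0,0],"grip":1},{"dp":[-0.2,-0.2,-0.6],"angular":[0,0,0],"grip":1},{"dp":[-0.6,-0.6,-0.6],"angular":[0,0,0],"grip":1},{"dp":[-1,-0.92,0],"angular":[0,0,0],"grip":1},{"dp":[-1,-0.92,0],"angular":[0,0,0],"grip":1},{"dp":[-1,-0.92,0],"angular":[0,0,0],"grip":1},{"dp":[-0.88,-0.88,0],"angular":[0,0,0],"grip":1}])

```text
time: 28.55
ee_pos: [501.8, -169.5, 114.0]
tool_rot: [0.001, 0.647, 0.762, 0.0]
wrist_force: [-0.1, -0.3, -1.0]
grip_width: 0.409
grasp_force: 30.0
```

```bash
python3 -c "
from h import *
where();print(delta([*d2w(-62,-90),54.5]))"
```

```text
t 28.55 ee [ 501.8 -169.5  114. ] d [-62.8 -93.4] xyaw 99.31 F [-0.1 -0.3 -1. ] w 38.1 g 30.00054359436035
[0.14 0.03 2.38]
```

>>> servo_tool(rows=[{"dp":[0.14,0.03,0.6],"angular":[0,0,0],"grip":1},{"dp":[0,0,0.6],"angular":[0,0,0],"grip":1},{"dp":[0,0,0.6],"angular":[0,0,0],"grip":1},{"dp":[0,0,0.54],"angular":[0,0,0],"grip":1},{"dp":[0,0,0],"angular":[0,0,0],"grip":0.45},{"dp":[0,0,0],"angular":[0,0,0],"grip":0.45},{"dp":[0,0,0],"angular":[0,0,0],"grip":0.45},{"dp":[0,0,0],"angular":[0,0,0],"grip":0.45}])

```text
time: 29.35
ee_pos: [503.0, -164.2, 54.0]
tool_rot: [-0.0, 0.647, 0.762, -0.0]
wrist_force: [-0.3, 0.3, 0.3]
grip_width: 0.549
grasp_force: 0.0
```

>>> servo_tool(rows=[{"dp":[0,0,-0.9],"angular":[0,0,0],"grip":0.45},{"dp":[0,0,-1],"angular":[0,0,0],"grip":0.45},{"dp":[0,0.36,-1],"angular":[0,0,0],"grip":1},{"dp":[0.9,0.4,-0.5],"angular":[0,0,0],"grip":1},{"dp":[1,0.4,0],"angular":[0,0,0],"grip":1},{"dp":[1,0.4,0],"angular":[0,0,0],"grip":1},{"dp":[1,0.4,0],"angular":[0,0,0],"grip":1},{"dp":[1,0.4,0],"angular":[0,0,0],"grip":1}])

```text
time: 30.15
ee_pos: [541.5, -32.9, 139.3]
tool_rot: [0.0, 0.647, 0.762, 0.0]
wrist_force: [0.5, 0.0, -0.1]
grip_width: 0.086
grasp_force: 0.0
```

>>> servo_tool(rows=[{"dp":[1,0,0],"angular":[0,0,0],"grip":1},{"dp":[1,0,0],"angular":[0,0,0],"grip":1},{"dp":[1,0,0],"angular":[0,0,0],"grip":1},{"dp":[1,0,0],"angular":[0,0,0],"grip":1},{"dp":[0.78,0,0],"angular":[0,0,0],"grip":1},{"dp":[0,0,0],"angular":[0,0,0],"grip":1},{"dp":[0,0,0],"angular":[0,0,0],"grip":1},{"dp":[0,0,0],"angular":[0,0,0],"grip":1}])

```text
time: 30.95
ee_pos: [522.1, 83.2, 139.2]
tool_rot: [0.0, 0.647, 0.762, -0.0]
wrist_force: [0.1, -0.0, -0.3]
grip_width: 0.008
grasp_force: 0.0
```

```bash
python3 -c "
from h import *
where();print(delta([*d2w(-3,154),101]))"
```

```text
t 30.95 ee [522.1  83.2 139.2] d [ -2.1 152.8] xyaw 99.3 F [ 0.1 -0.  -0.3] w 0.7 g 0.0
[ 0.05 -0.03  1.53]
```

>>> servo_tool(rows=[{"dp":[0.05,-0.03,0.4],"angular":[0,0,0],"grip":1},{"dp":[0,0,0.4],"angular":[0,0,0],"grip":1},{"dp":[0,0,0.4],"angular":[0,0,0],"grip":1},{"dp":[0,0,0.33],"angular":[0,0,0],"grip":1},{"dp":[0,0,0],"angular":[0,0,0],"grip":1},{"dp":[-0.2,0,0.205],"angular":[0,0,0],"grip":1},{"dp":[-0.2,0,0.205],"angular":[0,0,0],"grip":1},{"dp":[-0.2,0,0.205],"angular":[0,0,0],"grip":1}])

```text
time: 31.75
ee_pos: [523.6, 69.9, 85.4]
tool_rot: [-0.0, 0.647, 0.762, 0.0]
wrist_force: [-1.3, 2.0, -1.0]
grip_width: 0.001
grasp_force: 1.1
```

>>> servo_tool(rows=[{"dp":[-0.2,0,0.205],"angular":[0,0,0],"grip":1},{"dp":[-0.2,0,0.205],"angular":[0,0,0],"grip":1},{"dp":[-0.2,0,0.205],"angular":[0,0,0],"grip":1},{"dp":[-0.2,0,0.205],"angular":[0,0,0],"grip":1},{"dp":[-0.2,0,0.205],"angular":[0,0,0],"grip":1},{"dp":[-0.3,0,0],"angular":[0,0,0],"grip":1},{"dp":[-0.3,0,0],"angular":[0,0,0],"grip":1},{"dp":[-0.3,0,0],"angular":[0,0,0],"grip":1}])

```text
time: 32.55
ee_pos: [531.2, 22.7, 59.8]
tool_rot: [-0.0, 0.647, 0.762, -0.0]
wrist_force: [-0.1, 1.6, -2.0]
grip_width: 0.006
grasp_force: 1.0
```

>>> servo_tool(rows=[{"dp":[-0.3,0,0],"angular":[0,0,0],"grip":1},{"dp":[-0.3,0,0],"angular":[0,0,0],"grip":1},{"dp":[-0.3,0,0],"angular":[0,0,0],"grip":1},{"dp":[-0.3,0,0],"angular":[0,0,0],"grip":1},{"dp":[-0.35,0,0],"angular":[0,0,0],"grip":1},{"dp":[0,0,0],"angular":[0,0,0],"grip":1},{"dp":[0.3,0,0],"angular":[0,0,0],"grip":1},{"dp":[0,0,-1],"angular":[0,0,0],"grip":1}])

```text
time: 33.35
ee_pos: [534.6, -6.6, 82.5]
tool_rot: [-0.002, 0.647, 0.762, -0.001]
wrist_force: [0.5, 0.5, 0.8]
grip_width: 0.002
grasp_force: 0.0
```

>>> servo_tool(rows=[{"dp":[0.5,0,-1],"angular":[0,0,0],"grip":0.4},{"dp":[0.5,0,-1],"angular":[0,0,0],"grip":0.4},{"dp":[0.5,0,-1],"angular":[0,0,0],"grip":0.4},{"dp":[0,0,-1],"angular":[0,0,0],"grip":0.4},{"dp":[0,0,-1],"angular":[0,0,0],"grip":0.4},{"dp":[0,0,-1],"angular":[0,0,0],"grip":0.4},{"dp":[0,0,0],"angular":[0,0,0],"grip":0.4},{"dp":[0,0,0],"angular":[0,0,0],"grip":0.4}])

```text
time: 34.15
ee_pos: [530.2, 30.0, 235.2]
tool_rot: [0.0, 0.647, 0.762, 0.0]
wrist_force: [-0.5, 0.5, -0.6]
grip_width: 0.594
grasp_force: 0.0
```

```bash
python3 -c "
from h import *
where();c=cam('wrist','w5.png');print(w2px(c,[*d2w(0,0),30]),w2px(c,[*d2w(-3,30),56]))"
```

```text
t 34.15 ee [530.2  30.  235.2] d [-2.8 98.9] xyaw 99.35 F [-0.5  0.5 -0.6] w 55.2 g 0.0
[326.2766558  310.47936514] [323.58788719 294.59124588]
```

View pics/w5.png

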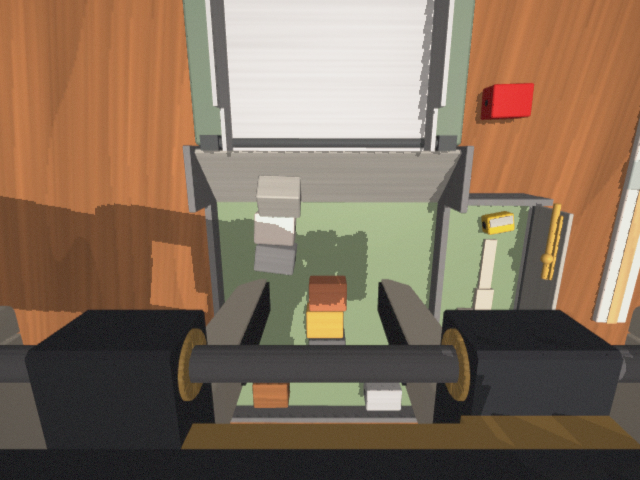

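Row B is now clear: orange (327,292), yellow (325,323), with grey hidden in front. I'll pick grey first.

>>> servo_tool(rows=[{"dp":[-0.635,0,0.3],"angular":[0,0,0],"grip":0.4},{"dp":[-0.635,0,0.3],"angular":[0,0,0],"grip":0.4},{"dp":[-0.635,0,0.3],"angular":[0,0,0],"grip":0.4},{"dp":[-0.635,0,0.3],"angular":[0,0,0],"grip":0.4},{"dp":[-0.635,0,0.3],"angular":[0,0,0],"grip":0.4},{"dp":[-0.635,0,0.3],"angular":[0,0,0],"grip":0.4},{"dp":[-0.635,0,0.3],"angular":[0,0,0],"grip":0.4},{"dp":[-0.635,-0.05,0.3],"angular":[0,0,0],"grip":0.4}])

```text
time: 35.0
ee_pos: [549.7, -97.4, 174.4]
tool_rot: [-0.0, 0.647, 0.762, -0.0]
wrist_force: [-0.0, -0.1, -0.2]
grip_width: 0.596
grasp_force: 0.0
```

>>> servo_tool(rows=[{"dp":[0,0,0.6],"angular":[0,0,0],"grip":0.4},{"dp":[0,0,0.6],"angular":[0,0,0],"grip":0.4},{"dp":[0,0,0.6],"angular":[0,0,0],"grip":0.4},{"dp":[0,0,0.6],"angular":[0,0,0],"grip":0.4},{"dp":[0,0,0.6],"angular":[0,0,0],"grip":0.4},{"dp":[0,0,0.6],"angular":[0,0,0],"grip":0.4},{"dp":[0,0,0.6],"angular":[0,0,0],"grip":0.4},{"dp":[0,0,0.55],"angular":[0,0,0],"grip":0.4}])

```text
time: 35.8
ee_pos: [549.4, -95.9, 54.9]
tool_rot: [-0.0, 0.647, 0.762, -0.0]
wrist_force: [-0.5, 0.5, -0.5]
grip_width: 0.597
grasp_force: 0.0
```

>>> servo_tool(rows=[{"dp":[0,0,0],"angular":[0,0,0],"grip":1},{"dp":[0,0,0],"angular":[0,0,0],"grip":1},{"dp":[0,0,0],"angular":[0,0,0],"grip":1},{"dp":[0,0,0],"angular":[0,0,0],"grip":1},{"dp":[0,0,-0.6],"angular":[0,0,0],"grip":1},{"dp":[0,0,-0.6],"angular":[0,0,0],"grip":1},{"dp":[0,0,-0.6],"angular":[0,0,0],"grip":1},{"dp":[0,0,-0.6],"angular":[0,0,0],"grip":1}])

```text
time: 36.6
ee_pos: [549.8, -96.1, 118.4]
tool_rot: [0.001, 0.647, 0.762, 0.0]
wrist_force: [-0.1, 0.1, 0.2]
grip_width: 0.406
grasp_force: 30.0
```

```bash
python3 -c "
from h import *
where();print(delta([*d2w(0,-60),55]))"
```

```text
t 36.6 ee [549.8 -96.1 118.4] d [ -3.7 -28.7] xyaw 99.32 F [-0.1  0.1  0.2] w 37.8 g 29.999984800815582
[-1.25  0.14  2.54]
```

>>> servo_tool(rows=[{"dp":[-0.625,0.07,0],"angular":[0,0,0],"grip":1},{"dp":[-0.625,0.07,0],"angular":[0,0,0],"grip":1},{"dp":[0,0,0.62],"angular":[0,0,0],"grip":1},{"dp":[0,0,0.62],"angular":[0,0,0],"grip":1},{"dp":[0,0,0.62],"angular":[0,0,0],"grip":1},{"dp":[0,0,0.62],"angular":[0,0,0],"grip":1},{"dp":[0,0,0],"angular":[0,0,0],"grip":1},{"dp":[0,0,0],"angular":[0,0,0],"grip":0.45}])

```text
time: 37.4
ee_pos: [557.7, -125.9, 52.9]
tool_rot: [-0.001, 0.647, 0.762, -0.0]
wrist_force: [-0.3, 1.0, -1.1]
grip_width: 0.457
grasp_force: 0.0
```

>>> servo_tool(rows=[{"dp":[0,0,0],"angular":[0,0,0],"grip":0.45},{"dp":[0,0,0],"angular":[0,0,0],"grip":0.45},{"dp":[0,0,0],"angular":[0,0,0],"grip":0.45},{"dp":[0,0,-0.9],"angular":[0,0,0],"grip":0.4},{"dp":[0,0,-0.9],"angular":[0,0,0],"grip":0.4},{"dp":[0.8,-0.05,-0.6],"angular":[0,0,0],"grip":0.4},{"dp":[0.8,-0.05,0],"angular":[0,0,0],"grip":0.4},{"dp":[0.88,-0.05,0],"angular":[0,0,0],"grip":0.4}])

```text
time: 38.2
ee_pos: [544.3, -65.3, 114.9]
tool_rot: [0.0, 0.647, 0.762, 0.0]
wrist_force: [0.2, 0.7, 0.2]
grip_width: 0.598
grasp_force: 0.0
```

>>> servo_tool(rows=[{"dp":[0,0,0.6],"angular":[0,0,0],"grip":0.4},{"dp":[0,0,0.6],"angular":[0,0,0],"grip":0.4},{"dp":[0,0,0.6],"angular":[0,0,0],"grip":0.4},{"dp":[0,0,0.6],"angular":[0,0,0],"grip":0.4},{"dp":[0,0,0],"angular":[0,0,0],"grip":1},{"dp":[0,0,0],"angular":[0,0,0],"grip":1},{"dp":[0,0,0],"angular":[0,0,0],"grip":1},{"dp":[0,0,0],"angular":[0,0,0],"grip":1}])

```text
time: 39.0
ee_pos: [544.0, -66.0, 53.6]
tool_rot: [-0.0, 0.647, 0.762, -0.0]
wrist_force: [1.6, -1.5, -2.3]
grip_width: 0.407
grasp_force: 30.0
```

>>> servo_tool(rows=[{"dp":[0,0,-0.6],"angular":[0,0,0],"grip":1},{"dp":[0,0,-0.6],"angular":[0,0,0],"grip":1},{"dp":[0,0,-0.6],"angular":[0,0,0],"grip":1},{"dp":[-0.2,0.5,-0.6],"angular":[0,0,0],"grip":1},{"dp":[-0.2,0.7,0],"angular":[0,0,0],"grip":1},{"dp":[-0.2,0.7,0],"angular":[0,0,0],"grip":1},{"dp":[-0.28,0.7,0],"angular":[0,0,0],"grip":1},{"dp":[0,0,0],"angular":[0,0,0],"grip":1}])

```text
time: 39.8
ee_pos: [613.6, -77.2, 115.6]
tool_rot: [0.001, 0.647, 0.762, 0.0]
wrist_force: [-0.3, 0.1, -2.3]
grip_width: 0.406
grasp_force: 30.0
```

```bash
python3 -c "
from h import *
where();print(delta([*d2w(62,-20),55]))"
```

```text
t 39.8 ee [613.6 -77.2 115.6] d [ 62.3 -20.3] xyaw 99.32 F [-0.3  0.1 -2.3] w 37.7 g 29.9984273314476
[ 0.01 -0.02  2.42]
```

>>> servo_tool(rows=[{"dp":[0,0,0.6],"angular":[0,0,0],"grip":1},{"dp":[0,0,0.6],"angular":[0,0,0],"grip":1},{"dp":[0,0,0.6],"angular":[0,0,0],"grip":1},{"dp":[0,0,0.58],"angular":[0,0,0],"grip":1},{"dp":[0,0,0],"angular":[0,0,0],"grip":1},{"dp":[0,0,0],"angular":[0,0,0],"grip":0.45},{"dp":[0,0,0],"angular":[0,0,0],"grip":0.45},{"dp":[0,0,0],"angular":[0,0,0],"grip":0.45}])

```text
time: 40.6
ee_pos: [612.0, -76.9, 54.8]
tool_rot: [0.0, 0.647, 0.762, 0.0]
wrist_force: [-0.2, -0.5, 0.7]
grip_width: 0.544
grasp_force: 0.0
```

>>> servo_tool(rows=[{"dp":[0,0,0],"angular":[0,0,0],"grip":0.45},{"dp":[0,0,-0.8],"angular":[0,0,0],"grip":0.4},{"dp":[0,0,-0.8],"angular":[0,0,0],"grip":0.4},{"dp":[0.1,-0.1,-0.78],"angular":[0,0,0],"grip":0.4},{"dp":[0.67,-0.82,0],"angular":[0,0,0],"grip":0.4},{"dp":[0.67,-0.82,0],"angular":[0,0,0],"grip":0.4},{"dp":[0.67,-0.82,0],"angular":[0,0,0],"grip":0.4},{"dp":[0,0,0],"angular":[0,0,0],"grip":0.4}])

```text
time: 41.4
ee_pos: [538.6, -34.2, 114.5]
tool_rot: [0.0, 0.647, 0.763, 0.0]
wrist_force: [-0.0, 0.1, -0.9]
grip_width: 0.605
grasp_force: 0.0
```

>>> servo_tool(rows=[{"dp":[0,0,0.6],"angular":[0,0,0],"grip":0.4},{"dp":[0,0,0.6],"angular":[0,0,0],"grip":0.4},{"dp":[0,0,0.6],"angular":[0,0,0],"grip":0.4},{"dp":[0,0,0.58],"angular":[0,0,0],"grip":0.4},{"dp":[0,0,0],"angular":[0,0,0],"grip":1},{"dp":[0,0,0],"angular":[0,0,0],"grip":1},{"dp":[0,0,0],"angular":[0,0,0],"grip":1},{"dp":[0,0,0],"angular":[0,0,0],"grip":1}])

```text
time: 42.2
ee_pos: [540.0, -35.2, 54.1]
tool_rot: [-0.0, 0.647, 0.762, -0.0]
wrist_force: [0.1, -0.9, -2.5]
grip_width: 0.405
grasp_force: 30.0
```

>>> servo_tool(rows=[{"dp":[0,0,-0.6],"angular":[0,0,0],"grip":1},{"dp":[0,0,-0.6],"angular":[0,0,0],"grip":1},{"dp":[0,0,-0.6],"angular":[0,0,0],"grip":1},{"dp":[0.15,0.5,-0.6],"angular":[0,0,0],"grip":1},{"dp":[0.19,0.68,0],"angular":[0,0,0],"grip":1},{"dp":[0.19,0.68,0],"angular":[0,0,0],"grip":1},{"dp":[0.19,0.68,0],"angular":[0,0,0],"grip":1},{"dp":[0,0,0],"angular":[0,0,0],"grip":1}])

```text
time: 43.0
ee_pos: [601.4, -6.5, 116.1]
tool_rot: [0.001, 0.647, 0.762, 0.001]
wrist_force: [0.0, -0.2, -2.8]
grip_width: 0.405
grasp_force: 30.0
```

```bash
python3 -c "
from h import *
where();print(delta([*d2w(62,50),55]))"
```

```text
t 43.0 ee [601.4  -6.5 116.1] d [61.7 51.4] xyaw 99.36 F [ 0.  -0.2 -2.8] w 37.7 g 29.99638259410858
[-0.06  0.01  2.44]
```

>>> servo_tool(rows=[{"dp":[-0.06,0,0.6],"angular":[0,0,0],"grip":1},{"dp":[0,0,0.6],"angular":[0,0,0],"grip":1},{"dp":[0,0,0.6],"angular":[0,0,0],"grip":1},{"dp":[0,0,0.6],"angular":[0,0,0],"grip":1},{"dp":[0,0,0],"angular":[0,0,0],"grip":1},{"dp":[0,0,0],"angular":[0,0,0],"grip":0.45},{"dp":[0,0,0],"angular":[0,0,0],"grip":0.45},{"dp":[0,0,0],"angular":[0,0,0],"grip":0.45}])

```text
time: 43.8
ee_pos: [600.3, -8.6, 54.8]
tool_rot: [0.0, 0.647, 0.762, 0.0]
wrist_force: [-0.4, 0.1, 0.1]
grip_width: 0.541
grasp_force: 0.0
```

>>> servo_tool(rows=[{"dp":[0,0,0],"angular":[0,0,0],"grip":0.45},{"dp":[0,0,-0.9],"angular":[0,0,0],"grip":0.4},{"dp":[0,0,-0.9],"angular":[0,0,0],"grip":0.4},{"dp":[0.06,-0.5,-0.9],"angular":[0,0,0],"grip":0.4},{"dp":[0.15,-1,0],"angular":[0,0,0],"grip":0.4},{"dp":[0.15,-1,0],"angular":[0,0,0],"grip":0.4},{"dp":[0.15,-1,0],"angular":[0,0,0],"grip":0.4},{"dp":[0.15,-1,0],"angular":[0,0,0],"grip":0.4}])

```text
time: 44.6
ee_pos: [485.6, -10.6, 122.3]
tool_rot: [0.0, 0.647, 0.762, 0.0]
wrist_force: [-0.3, -0.9, 0.3]
grip_width: 0.598
grasp_force: 0.0
```

>>> servo_tool(rows=[{"dp":[0,0,0],"angular":[0,0,0],"grip":0.4},{"dp":[0,0,0.68],"angular":[0,0,0],"grip":0.4},{"dp":[0,0,0.68],"angular":[0,0,0],"grip":0.4},{"dp":[0,0,0.68],"angular":[0,0,0],"grip":0.4},{"dp":[0,0,0.6],"angular":[0,0,0],"grip":0.4},{"dp":[0,0,0],"angular":[0,0,0],"grip":1},{"dp":[0,0,0],"angular":[0,0,0],"grip":1},{"dp":[0,0,0],"angular":[0,0,0],"grip":1}])

```text
time: 45.4
ee_pos: [487.1, -10.6, 57.1]
tool_rot: [0.0, 0.647, 0.762, 0.0]
wrist_force: [0.0, -0.0, -1.0]
grip_width: 0.423
grasp_force: 28.7
```

```bash
python3 -c "
from h import *
where();print(delta([*d2w(-62,-20),55]))"
```

```text
t 45.4 ee [487.1 -10.6  57.1] d [-51.8  65.8] xyaw 99.32 F [ 0. -0. -1.] w 39.3 g 28.67936187889427
[-3.43 -0.41  0.09]
```

>>> servo_tool(rows=[{"dp":[0,0,-0.6],"angular":[0,0,0],"grip":1},{"dp":[0,0,-0.6],"angular":[0,0,0],"grip":1},{"dp":[0,0,-0.6],"angular":[0,0,0],"grip":1},{"dp":[-0.4,-0.1,-0.6],"angular":[0,0,0],"grip":1},{"dp":[-1,-0.1,0],"angular":[0,0,0],"grip":1},{"dp":[-1,-0.1,0],"angular":[0,0,0],"grip":1},{"dp":[-1,-0.1,0],"angular":[0,0,0],"grip":1},{"dp":[0,0,0],"angular":[0,0,0],"grip":1}])

```text
time: 46.2
ee_pos: [490.6, -98.8, 117.5]
tool_rot: [0.001, 0.648, 0.762, -0.0]
wrist_force: [0.6, 0.1, -0.6]
grip_width: 0.419
grasp_force: 28.7
```

>>> servo_tool(rows=[{"dp":[0,0,0.6],"angular":[0,0,0],"grip":1},{"dp":[0,0,0.6],"angular":[0,0,0],"grip":1},{"dp":[0,0,0.6],"angular":[0,0,0],"grip":1},{"dp":[0,0,0.6],"angular":[0,0,0],"grip":1},{"dp":[0,0,0],"angular":[0,0,0],"grip":1},{"dp":[0,0,0],"angular":[0,0,0],"grip":0.45},{"dp":[0,0,0],"angular":[0,0,0],"grip":0.45},{"dp":[0,0,0],"angular":[0,0,0],"grip":0.45}])

```text
time: 47.0
ee_pos: [490.5, -96.0, 56.3]
tool_rot: [0.0, 0.647, 0.762, 0.0]
wrist_force: [-0.5, 0.3, 0.6]
grip_width: 0.543
grasp_force: 0.0
```

>>> servo_tool(rows=[{"dp":[0,0,0],"angular":[0,0,0],"grip":0.45},{"dp":[0,0,-1],"angular":[0,0,0],"grip":0.4},{"dp":[0,0,-1],"angular":[0,0,0],"grip":0.4},{"dp":[0.5,0.4,-1],"angular":[0,0,0],"grip":0.4},{"dp":[1,0.5,-1],"angular":[0,0,0],"grip":0.4},{"dp":[1,0.5,-1],"angular":[0,0,0],"grip":0.4},{"dp":[1,0.5,-1],"angular":[0,0,0],"grip":0.4},{"dp":[1,0.5,-1],"angular":[0,0,0],"grip":0.4}])

```text
time: 47.8
ee_pos: [531.6, 25.7, 232.6]
tool_rot: [0.0, 0.647, 0.762, 0.0]
wrist_force: [0.8, -0.8, 0.2]
grip_width: 0.604
grasp_force: 0.0
```

```bash
python3 -c "
from h import *
where();c=cam('wrist','w6.png');print(w2px(c,[*d2w(-51,96),56]),w2px(c,[*d2w(0,0),30]),w2px(c,[*d2w(-62,-20),56]))"
```

```text
t 47.8 ee [531.6  25.7 232.6] d [-2.1 94.5] xyaw 99.32 F [ 0.8 -0.8  0.2] w 56.1 g 0.0
[271.67244167 225.99839391] [325.77445831 307.84629846] [265.25318461 336.97218417]
```

View pics/w6.png

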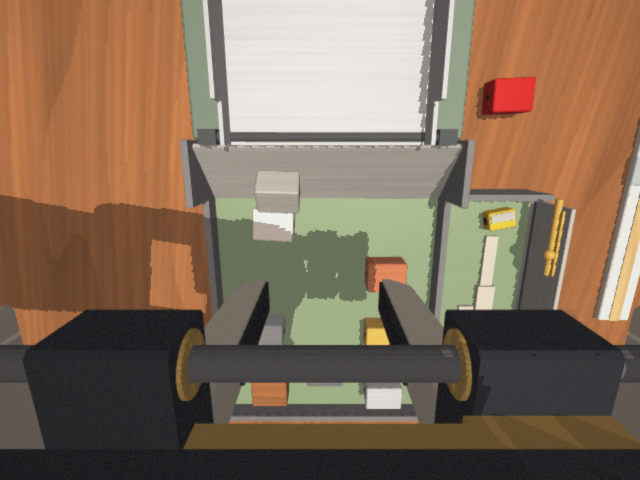

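White C2 sits flat at (274,218), with grey-wood leaning behind it at (278,190). I'll rake both forward about 30 mm.

>>> servo_tool(rows=[{"dp":[0.49,-0.36,0],"angular":[0,0,0],"grip":1},{"dp":[0.49,-0.36,0],"angular":[0,0,0],"grip":1},{"dp":[0.49,-0.36,0.2],"angular":[0,0,0],"grip":1},{"dp":[0.49,-0.36,0.5],"angular":[0,0,0],"grip":1},{"dp":[0.5,-0.36,0.7],"angular":[0,0,0],"grip":1},{"dp":[0,0,0.7],"angular":[0,0,0],"grip":1},{"dp":[0,0,0.7],"angular":[0,0,0],"grip":1},{"dp":[0,0,0.7],"angular":[0,0,0],"grip":1}])

```text
time: 48.65
ee_pos: [475.8, 78.2, 142.2]
tool_rot: [-0.0, 0.647, 0.762, -0.0]
wrist_force: [0.5, 0.4, 0.2]
grip_width: 0.01
grasp_force: 0.0
```

```bash
python3 -c "
from h import *
where();print(delta([*d2w(-47,156),105]))"
```

```text
t 48.65 ee [475.8  78.2 142.2] d [-48.7 155.3] xyaw 99.31 F [0.5 0.4 0.2] w 1.0 g 0.0
[0.03 0.07 1.49]
```

>>> servo_tool(rows=[{"dp":[0.03,0.07,0.5],"angular":[0,0,0],"grip":1},{"dp":[0,0,0.5],"angular":[0,0,0],"grip":1},{"dp":[0,0,0.49],"angular":[0,0,0],"grip":1},{"dp":[0,0,0],"angular":[0,0,0],"grip":1},{"dp":[-0.21,0,0.225],"angular":[0,0,0],"grip":1},{"dp":[-0.21,0,0.225],"angular":[0,0,0],"grip":1},{"dp":[-0.21,0,0.225],"angular":[0,0,0],"grip":1},{"dp":[-0.21,0,0.225],"angular":[0,0,0],"grip":1}])

```text
time: 49.45
ee_pos: [482.3, 57.8, 83.7]
tool_rot: [0.0, 0.647, 0.762, 0.0]
wrist_force: [-0.4, 0.6, -0.1]
grip_width: 0.01
grasp_force: 0.1
```

>>> servo_tool(rows=[{"dp":[-0.21,0,0.225],"angular":[0,0,0],"grip":1},{"dp":[-0.21,0,0.225],"angular":[0,0,0],"grip":1},{"dp":[-0.21,0,0.225],"angular":[0,0,0],"grip":1},{"dp":[-0.21,0,0.225],"angular":[0,0,0],"grip":1},{"dp":[-0.2,0,0],"angular":[0,0,0],"grip":1},{"dp":[-0.2,0,0],"angular":[0,0,0],"grip":1},{"dp":[0,0,0],"angular":[0,0,0],"grip":1},{"dp":[0,0,0],"angular":[0,0,0],"grip":1}])

```text
time: 50.25
ee_pos: [487.2, 27.6, 61.7]
tool_rot: [0.0, 0.647, 0.762, 0.0]
wrist_force: [0.2, -0.7, 0.5]
grip_width: 0.002
grasp_force: 0.0
```

>>> servo_tool(rows=[{"dp":[0.2,0,0],"angular":[0,0,0],"grip":1},{"dp":[0,0,-1],"angular":[0,0,0],"grip":1},{"dp":[0,0,-1],"angular":[0,0,0],"grip":0.4},{"dp":[0,0.5,-1],"angular":[0,0,0],"grip":0.4},{"dp":[0,0.5,-1],"angular":[0,0,0],"grip":0.4},{"dp":[0,0.5,-1],"angular":[0,0,0],"grip":0.4},{"dp":[0,0.5,-1],"angular":[0,0,0],"grip":0.4},{"dp":[0,0,-1],"angular":[0,0,0],"grip":0.4}])

```text
time: 51.05
ee_pos: [536.4, 41.5, 237.4]
tool_rot: [-0.0, 0.647, 0.762, -0.0]
wrist_force: [-0.1, 0.2, -0.2]
grip_width: 0.475
grasp_force: 0.0
```

```bash
python3 -c "
from h import *
where();c=cam('wrist','w7.png');print(w2px(c,[*d2w(-48,84),56]),w2px(c,[*d2w(-51,54),56]))"
```

```text
t 51.05 ee [536.4  41.5 237.4] d [  5.2 109.3] xyaw 99.35 F [-0.1  0.2 -0.2] w 44.2 g 0.0
[269.15107943 251.91301424] [267.31978021 280.92242989]
```

View pics/w7.png

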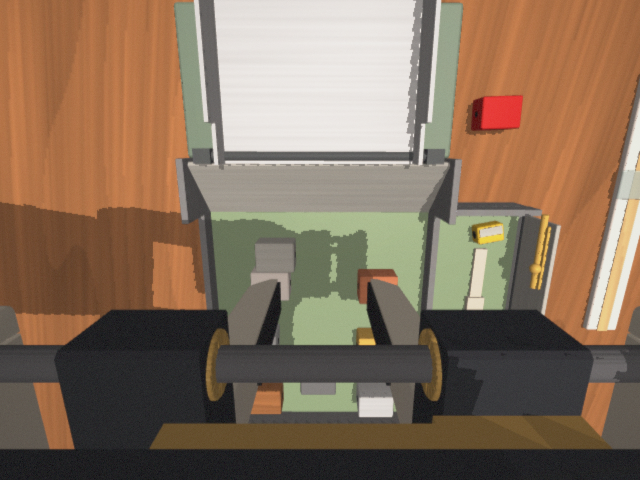

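Both are now flat: grey-wood at (275,252), white at (270,282). I'll move grey-wood to (0,15).

>>> servo_tool(rows=[{"dp":[-0.25,-0.48,0.4],"angular":[0,0,0],"grip":0.4},{"dp":[-0.25,-0.48,0.4],"angular":[0,0,0],"grip":0.4},{"dp":[-0.25,-0.48,0.4],"angular":[0,0,0],"grip":0.4},{"dp":[-0.25,-0.48,0.4],"angular":[0,0,0],"grip":0.4},{"dp":[0,0,0.7],"angular":[0,0,0],"grip":0.4},{"dp":[0,0,0.7],"angular":[0,0,0],"grip":0.4},{"dp":[0,0,0.7],"angular":[0,0,0],"grip":0.4},{"dp":[0,0,0.7],"angular":[0,0,0],"grip":0.4}])

```text
time: 51.9
ee_pos: [492.5, 8.9, 125.1]
tool_rot: [-0.0, 0.647, 0.762, 0.0]
wrist_force: [-0.2, -0.7, -0.3]
grip_width: 0.602
grasp_force: 0.0
```

>>> servo_tool(rows=[{"dp":[0,0,0.7],"angular":[0,0,0],"grip":0.4},{"dp":[0,0,0.7],"angular":[0,0,0],"grip":0.4},{"dp":[0,0,0.7],"angular":[0,0,0],"grip":0.4},{"dp":[0,0,0.7],"angular":[0,0,0],"grip":0.4},{"dp":[0,0,0],"angular":[0,0,0],"grip":1},{"dp":[0,0,0],"angular":[0,0,0],"grip":1},{"dp":[0,0,0],"angular":[0,0,0],"grip":1},{"dp":[0,0,0],"angular":[0,0,0],"grip":1}])

```text
time: 52.7
ee_pos: [492.7, 8.5, 57.2]
tool_rot: [0.0, 0.647, 0.762, 0.0]
wrist_force: [0.2, 1.5, -0.0]
grip_width: 0.41
grasp_force: 30.0
```

>>> servo_tool(rows=[{"dp":[0,0,-0.6],"angular":[0,0,0],"grip":1},{"dp":[0,0,-0.6],"angular":[0,0,0],"grip":1},{"dp":[0,0,-0.6],"angular":[0,0,0],"grip":1},{"dp":[0,0,-0.6],"angular":[0,0,0],"grip":1},{"dp":[-0.69,0.43,0],"angular":[0,0,0],"grip":1},{"dp":[-0.69,0.43,0],"angular":[0,0,0],"grip":1},{"dp":[-0.69,0.43,0],"angular":[0,0,0],"grip":1},{"dp":[-0.69,0.43,0],"angular":[0,0,0],"grip":1}])

```text
time: 53.5
ee_pos: [546.6, -53.4, 117.8]
tool_rot: [0.0, 0.647, 0.762, 0.0]
wrist_force: [0.8, 0.3, -1.4]
grip_width: 0.408
grasp_force: 30.0
```

```bash
python3 -c "
from h import *
where();print(delta([*d2w(0,15),55.5]))"
```

```text
t 53.5 ee [546.6 -53.4 117.8] d [ 0.1 13.9] xyaw 99.32 F [ 0.8  0.3 -1.4] w 38.0 g 29.999316036701202
[ 0.04 -0.01  2.49]
```

>>> servo_tool(rows=[{"dp":[0,0,0.62],"angular":[0,0,0],"grip":1},{"dp":[0,0,0.62],"angular":[0,0,0],"grip":1},{"dp":[0,0,0.62],"angular":[0,0,0],"grip":1},{"dp":[0,0,0.58],"angular":[0,0,0],"grip":1},{"dp":[0,0,0],"angular":[0,0,0],"grip":1},{"dp":[0,0,0],"angular":[0,0,0],"grip":0.45},{"dp":[0,0,0],"angular":[0,0,0],"grip":0.45},{"dp":[0,0,0],"angular":[0,0,0],"grip":0.45}])

```text
time: 54.3
ee_pos: [546.0, -52.6, 55.6]
tool_rot: [0.0, 0.647, 0.762, 0.0]
wrist_force: [0.1, 0.3, -0.5]
grip_width: 0.545
grasp_force: 0.0
```

>>> servo_tool(rows=[{"dp":[0,0,0],"angular":[0,0,0],"grip":0.45},{"dp":[0,0,-1],"angular":[0,0,0],"grip":0.4},{"dp":[0,0,-1],"angular":[0,0,0],"grip":0.4},{"dp":[0,0,-1],"angular":[0,0,0],"grip":0.4},{"dp":[-0.5,-0.1,-1],"angular":[0,0,0],"grip":0.4},{"dp":[-1,-0.2,-1],"angular":[0,0,0],"grip":0.4},{"dp":[-1,-0.2,-1],"angular":[0,0,0],"grip":0.4},{"dp":[-1,-0.2,-1],"angular":[0,0,0],"grip":0.4}])

```text
time: 55.1
ee_pos: [542.7, -142.8, 231.8]
tool_rot: [0.0, 0.647, 0.762, 0.0]
wrist_force: [-0.1, 0.0, -0.2]
grip_width: 0.602
grasp_force: 0.0
```

>>> servo_tool(rows=[{"dp":[-1,-0.2,0],"angular":[0,0,0],"grip":0.4},{"dp":[-1,-0.2,0],"angular":[0,0,0],"grip":0.4},{"dp":[-1,-0.2,0],"angular":[0,0,0],"grip":0.4},{"dp":[-1,-0.2,0],"angular":[0,0,0],"grip":0.4},{"dp":[-1,-0.2,0],"angular":[0,0,0],"grip":0.4},{"dp":[-1,-0.2,0],"angular":[0,0,0],"grip":0.4},{"dp":[-1,-0.2,0],"angular":[0,0,0],"grip":0.4},{"dp":[-0.5,-0.2,0],"angular":[0,0,0],"grip":0.4}])

```text
time: 55.9
ee_pos: [533.5, -335.0, 230.3]
tool_rot: [-0.0, 0.648, 0.762, -0.0]
wrist_force: [-0.2, 0.5, -0.5]
grip_width: 0.6
grasp_force: 0.0
```

```bash
cat > chk.py <<'E'
from h import *
import sys
where();c=cam('top');w=cam('wrist')
hsv=cv2.cvtColor(c['color'],cv2.COLOR_RGB2HSV)
# warp base plane region at block-top height 56 to drawer-frame map, 2 px/mm
N=[(-110,-120),(110,-120),(110,120),(-110,120)]
H=cv2.getPerspectiveTransform(np.float32([w2px(c,[*d2w(*p),56]) for p in N]),np.float32([((p[1]+120)*2,(110-p[0])*2) for p in N]))
im=cv2.warpPerspective(c['color'],H,(480,440),flags=cv2.INTER_CUBIC)
h=cv2.cvtColor(im,cv2.COLOR_RGB2HSV)
m=255-cv2.inRange(h,(32,45,20),(62,255,255));m=cv2.morphologyEx(m,cv2.MORPH_OPEN,np.ones((9,9)))
ct,_=cv2.findContours(m,cv2.RETR_EXTERNAL,cv2.CHAIN_APPROX_NONE)
P=[]
for k in ct:
    if cv2.contourArea(k)>1000:
        (a,b),s,t=cv2.minAreaRect(k);P.append((110-b/2,a/2-120));print('x,y',np.round(P[-1],0),'size',np.round(np.array(s)/2,0),round(t))
P=np.array(P);d=np.linalg.norm(P[:,None]-P[None],axis=2)+1e3*np.eye(len(P));print(len(P),'min dist',d.min().round(1))
o=np.zeros((440,800,3),np.uint8);o[:,:480]=im;o[:240,480:]=cv2.resize(w['color'],(320,240))
cv2.imwrite('pics/'+sys.argv[1],o[:,:,::-1]);cv2.imwrite('pics/w_'+sys.argv[1],w['color'][:,:,::-1])
E
python3 chk.py c1.png
```

```text
t 55.9 ee [ 533.5 -335.   230.3] d [ -58.1 -261.9] xyaw 99.27 F [-0.2  0.5 -0.5] w 55.8 g 0.0
x,y [-63. -16.] size [40. 27.] 88
x,y [-61. -86.] size [40. 34.] 90
x,y [-50.  49.] size [39. 30.] 90
x,y [-3. 11.] size [40. 30.] 90
x,y [ -2. -60.] size [38. 27.] 90
x,y [57. 45.] size [44. 32.] 90
x,y [ 58. -23.] size [32. 43.] 0
x,y [ 61. -89.] size [42. 28.] 90
x,y [ 0. -0.] size [220. 240.] 90
9 min dist 11.4
```

View pics/c1.png

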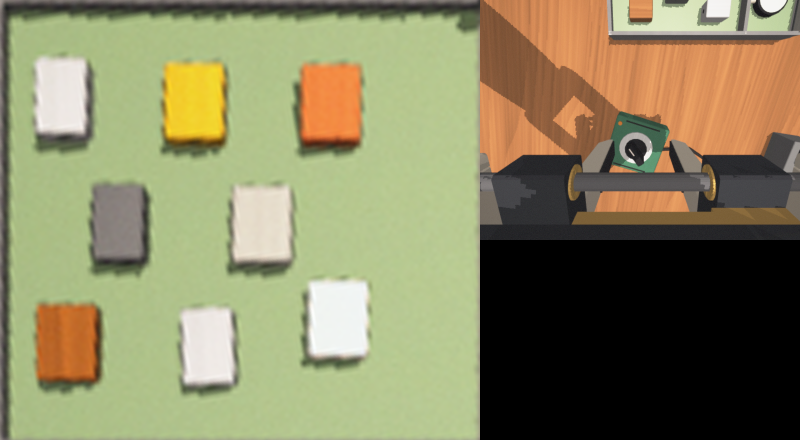

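The spread is good: 8 blocks, smallest spacing about 65 mm, every quarter occupied. Now the knob.

```bash
python3 - <<'E'
from h import *
a=cv2.imread('pics/w_c1.png')[210:360,240:400];t=cv2.imread('pics/t3.png')[215:290,450:530]
o=np.zeros((600,800,3),np.uint8);o[:375,:400]=cv2.resize(a,(400,375),interpolation=2);o[:375,400:]=cv2.resize(t,(400,375),interpolation=2)
cv2.imwrite('pics/k1.png',o[:375])
E
```

```text
(no output)
```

View pics/k1.png

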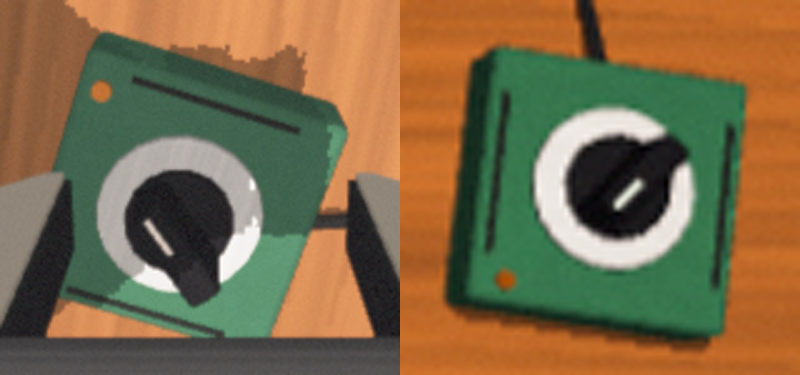

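```bash
python3 - <<'E'
from h import *
c=cam('top');w=cam('wrist')
g=lambda u,v:(240+u/2.5,210+v/2.5); t=lambda u,v:(450+(u-400)/5,215+v/5)
print('ring',px2w(c,*t(614,188.5),40),px2w(w,*g(179.5,215),40))
for C,f,a,b in((c,t,(615,207),(640,182)),(w,g,(147,220),(170,254))):
    A,B=px2w(C,*f(*a),84),px2w(C,*f(*b),84);print('mark',A,B,np.degrees(np.arctan2(*(B-A)[1::-1])))
# bar side edges wrist: long edges
A,B=px2w(w,*g(217,255),84),px2w(w,*g(217,295),84);
print('tips',px2w(c,*t(682,150),84),px2w(w,*g(203,298),84))
where();print(delta([529,-402,150]))
E
```

```text
ring [ 531.4167215  -411.64288875   40.        ] [ 533.14049612 -409.73289902   40.        ]
mark [ 518.53397073 -396.37986599   84.        ] [ 528.69902977 -407.07196448   84.        ] -46.44749884949106
mark [ 520.37332869 -394.18234972   84.        ] [ 530.50646198 -406.05757938   84.        ] -49.525874124212784
tips [ 541.76061516 -424.88815286   84.        ] [ 545.13384055 -421.63146099   84.        ]
t 56.1 ee [ 533.7 -332.9  230.5] d [ -57.6 -259.8] xyaw 99.31 F [0.5 0.3 0.8] w 55.8 g 0.0
[-2.7  -0.63  3.22]
```

>>> servo_tool(rows=[{"dp":[-0.51,-0.093,0.5],"angular":[0,0,0],"grip":0.4},{"dp":[-0.51,-0.093,0.5],"angular":[0,0,0],"grip":0.4},{"dp":[-0.51,-0.093,0.5],"angular":[0,0,0],"grip":0.4},{"dp":[-0.51,-0.093,0.5],"angular":[0,0,0],"grip":0.4},{"dp":[-0.51,-0.093,0.5],"angular":[0,0,0],"grip":0.4},{"dp":[-0.51,-0.093,0.5],"angular":[0,0,0],"grip":0.4},{"dp":[0,0,0.5],"angular":[0,0,0],"grip":0.4},{"dp":[0,0,0.5],"angular":[0,0,-0.2],"grip":0.4}])

```text
time: 56.9
ee_pos: [532.3, -411.4, 129.2]
tool_rot: [-0.0, 0.642, 0.767, 0.0]
wrist_force: [1.0, -0.1, 0.1]
grip_width: 0.604
grasp_force: 0.0
```

>>> servo_tool(rows=[{"dp":[0,0,0],"angular":[0,0,-1],"grip":0.4},{"dp":[0,0,0],"angular":[0,0,-1],"grip":0.4},{"dp":[0,0,0],"angular":[0,0,-1],"grip":0.4},{"dp":[0,0,0],"angular":[0,0,-1],"grip":0.4},{"dp":[0,0,0],"angular":[0,0,-1],"grip":0.4},{"dp":[0,0,0],"angular":[0,0,-1],"grip":0.4},{"dp":[0,0,0],"angular":[0,0,-1],"grip":0.4},{"dp":[0,0,0],"angular":[0,0,-1],"grip":0.4}])

```text
time: 57.7
ee_pos: [532.5, -410.6, 130.1]
tool_rot: [0.0, 0.404, 0.915, 0.0]
wrist_force: [0.6, -0.2, -0.4]
grip_width: 0.601
grasp_force: 0.0
```

```bash
python3 - <<'E'
from h import *
where();print(delta([532.3,-410.7,80]),monitor.state()['joint_pos'].round(2))
E
```

```text
t 57.7 ee [ 532.5 -410.6  130.1] d [ -71.3 -336.3] xyaw 132.36 F [ 0.6 -0.2 -0.4] w 55.9 g 0.0
[ 0.   -0.01  2.  ] [-0.69  0.16  1.57  0.    1.41 -1.43]
```

Descend, grip, and check.

>>> servo_tool(rows=[{"dp":[0,0,0.5],"angular":[0,0,0],"grip":0.4},{"dp":[0,0,0.5],"angular":[0,0,0],"grip":0.4},{"dp":[0,0,0.5],"angular":[0,0,0],"grip":0.4},{"dp":[0,0,0.5],"angular":[0,0,0],"grip":0.4},{"dp":[0,0,0],"angular":[0,0,0],"grip":0.4},{"dp":[0,0,0],"angular":[0,0,0],"grip":1},{"dp":[0,0,0],"angular":[0,0,0],"grip":1},{"dp":[0,0,0],"angular":[0,0,0],"grip":1}])

```text
time: 58.5
ee_pos: [532.6, -411.4, 81.2]
tool_rot: [0.0, 0.406, 0.914, -0.0]
wrist_force: [0.4, 0.1, 0.4]
grip_width: 0.389
grasp_force: 0.0
```

>>> servo_tool(rows=[{"dp":[0,0,0],"angular":[0,0,0],"grip":1},{"dp":[0,0,0],"angular":[0,0,0],"grip":1},{"dp":[0,0,0],"angular":[0,0,0],"grip":1},{"dp":[0,0,0],"angular":[0,0,0],"grip":1},{"dp":[0,0,0],"angular":[0,0,0],"grip":1},{"dp":[0,0,0],"angular":[0,0,0],"grip":1},{"dp":[0,0,0],"angular":[0,0,0],"grip":1},{"dp":[0,0,0],"angular":[0,0,0],"grip":1}])

```text
time: 59.3
ee_pos: [533.3, -410.6, 80.8]
tool_rot: [0.001, 0.406, 0.914, 0.001]
wrist_force: [5.8, 4.0, -0.1]
grip_width: 0.149
grasp_force: 30.0
```

```bash
python3 - <<'E'
from h import *
where();print(monitor.state()['ft_torque'])
E
```

```text
t 59.3 ee [ 533.3 -410.6   80.8] d [ -70.5 -336.4] xyaw 132.14 F [ 5.8  4.  -0.1] w 13.9 g 29.9829563498497
[ 0.7519557  -1.28354079 -0.02867917]
```

>>> servo_tool(rows=[{"dp":[0,0.04,0],"angular":[0,0,0.5],"grip":1},{"dp":[0,0,0],"angular":[0,0,1],"grip":1},{"dp":[0,0,0],"angular":[0,0,1],"grip":1},{"dp":[0,0,0],"angular":[0,0,1],"grip":1},{"dp":[0,0,0],"angular":[0,0,1],"grip":1},{"dp":[0,0,0],"angular":[0,0,1],"grip":1},{"dp":[0,0,0],"angular":[0,0,1],"grip":1},{"dp":[0,0,0],"angular":[0,0,1],"grip":1}])

```text
time: 60.1
ee_pos: [532.8, -410.8, 80.8]
tool_rot: [-0.0, 0.63, 0.777, -0.0]
wrist_force: [-4.3, -1.0, 2.7]
grip_width: 0.145
grasp_force: 30.0
```

```bash
python3 - <<'E'
from h import *
where();print(monitor.state()['ft_torque'])
E
```

```text
t 60.1 ee [ 532.8 -410.8   80.8] d [ -71.  -336.5] xyaw 101.96 F [-4.3 -1.   2.7] w 13.5 g 29.990699887275696
[-0.21129071  0.67661842  0.03555365]
```

>>> servo_tool(rows=[{"dp":[0,0,0],"angular":[0,0,1],"grip":1},{"dp":[0,0,0],"angular":[0,0,1],"grip":1},{"dp":[0,0,0],"angular":[0,0,1],"grip":1},{"dp":[0,0,0],"angular":[0,0,1],"grip":1},{"dp":[0,0,0],"angular":[0,0,1],"grip":1},{"dp":[0,0,0],"angular":[0,0,1],"grip":1},{"dp":[0,0,0],"angular":[0,0,1],"grip":1},{"dp":[0,0,0],"angular":[0,0,1],"grip":1}])

```text
time: 60.9
ee_pos: [532.2, -410.7, 80.8]
tool_rot: [-0.001, 0.819, 0.573, -0.001]
wrist_force: [-10.4, 1.2, 5.9]
grip_width: 0.145
grasp_force: 30.0
```

>>> servo_tool(rows=[{"dp":[0,0,0],"angular":[0,0,1],"grip":1},{"dp":[0,0,0],"angular":[0,0,1],"grip":1},{"dp":[0,0,0],"angular":[0,0,1],"grip":1},{"dp":[0,0,0],"angular":[0,0,1],"grip":1},{"dp":[0,0,0],"angular":[0,0,1],"grip":1},{"dp":[0,0,0],"angular":[0,0,1],"grip":1},{"dp":[0,0,0],"angular":[0,0,1],"grip":1},{"dp":[0,0,0],"angular":[0,0,1],"grip":1}])

```text
time: 61.7
ee_pos: [531.7, -410.3, 80.8]
tool_rot: [-0.001, 0.946, 0.325, -0.001]
wrist_force: [-13.5, 5.6, 8.9]
grip_width: 0.147
grasp_force: 30.0
```

```bash
python3 - <<'E'
from h import *
where();print(monitor.state()['ft_torque'])
E
```

```text
t 61.7 ee [ 531.7 -410.3   80.8] d [ -72.  -335.9] xyaw 37.95 F [-13.5   5.6   8.9] w 13.7 g 30.000665187835693
[0.92822537 2.82190252 0.05207976]
```

>>> servo_tool(rows=[{"dp":[0,0,0],"angular":[0,0,1],"grip":1},{"dp":[0,0,0],"angular":[0,0,1],"grip":1},{"dp":[0,0,0],"angular":[0,0,1],"grip":1},{"dp":[0,0,0],"angular":[0,0,1],"grip":1},{"dp":[0,0,0],"angular":[0,0,1],"grip":1},{"dp":[0,0,0],"angular":[0,0,1],"grip":1},{"dp":[0,0,0],"angular":[0,0,1],"grip":1},{"dp":[0,0,0],"angular":[0,0,1],"grip":1}])

```text
time: 62.5
ee_pos: [532.0, -410.0, 80.7]
tool_rot: [-0.001, 0.999, 0.052, -0.001]
wrist_force: [-15.7, 6.0, 6.9]
grip_width: 0.183
grasp_force: 39.7
```

>>> servo_tool(rows=[{"dp":[0,0,0],"angular":[0,0,0.7],"grip":1},{"dp":[0,0,0],"angular":[0,0,0.7],"grip":1},{"dp":[0,0,0],"angular":[0,0,0.7],"grip":1},{"dp":[0,0,0],"angular":[0,0,0.7],"grip":1},{"dp":[0,0,0],"angular":[0,0,0.7],"grip":1},{"dp":[0,0,0],"angular":[0,0,0.7],"grip":1},{"dp":[0,0,0],"angular":[0,0,0.7],"grip":1},{"dp":[0,0,0],"angular":[0,0,0.7],"grip":1}])

```text
time: 63.3
ee_pos: [532.7, -409.7, 80.7]
tool_rot: [-0.001, 0.99, -0.141, -0.001]
wrist_force: [-7.1, 6.4, 5.9]
grip_width: 0.279
grasp_force: 63.7
```

```bash
python3 - <<'E'
from h import *
where();print(monitor.state()['ft_torque'])
E
```

```text
t 63.3 ee [ 532.7 -409.7   80.7] d [ -70.9 -335.5] xyaw -16.27 F [-7.1  6.4  5.9] w 26.0 g 63.705123513937
[1.02261294 1.66236275 2.3092245 ]
```

The opening grew while turning and Mz rose, so the knob hit its stop or the grip slipped. I'll ease back, release, and look.

>>> servo_tool(rows=[{"dp":[0,0,0],"angular":[0,0,-1],"grip":1},{"dp":[0,0,0],"angular":[0,0,-1],"grip":0.8},{"dp":[0,0,0],"angular":[0,0,0],"grip":0.4},{"dp":[0,0,0],"angular":[0,0,0],"grip":0.4},{"dp":[0,0,0],"angular":[0,0,0],"grip":0.4},{"dp":[0,0,-0.8],"angular":[0,0,0],"grip":0.4},{"dp":[0,0,-1],"angular":[0,0,0],"grip":0.4},{"dp":[0,0,-1],"angular":[0,0,0],"grip":0.4}])

```text
time: 64.1
ee_pos: [533.0, -410.6, 151.2]
tool_rot: [-0.0, 0.997, -0.073, -0.0]
wrist_force: [-0.1, -1.2, 0.5]
grip_width: 0.599
grasp_force: 0.0
```

>>> servo_tool(rows=[{"dp":[-1,0,-1],"angular":[0,0,0],"grip":0.4},{"dp":[-1,0,-1],"angular":[0,0,0],"grip":0.4},{"dp":[-1,0,-0.5],"angular":[0,0,0],"grip":0.4},{"dp":[-1,0,0],"angular":[0,0,0],"grip":0.4},{"dp":[0,0,0],"angular":[0,0,0],"grip":0.4},{"dp":[0,0,0],"angular":[0,0,0],"grip":0.4},{"dp":[0,0,0],"angular":[0,0,0],"grip":0.4},{"dp":[0,0,0],"angular":[0,0,0],"grip":0.4}])

```text
time: 64.9
ee_pos: [434.8, -396.1, 212.6]
tool_rot: [-0.0, 0.997, -0.072, -0.0]
wrist_force: [-0.2, -0.1, 0.3]
grip_width: 0.603
grasp_force: 0.0
```

```bash
python3 - <<'E'
from h import *
where();w=cam('wrist');c=cam('top')
print('axis px',w2px(w,[532.3,-410.7,84]),w2px(c,[532.3,-410.7,84]))
u,v=w2px(w,[532.3,-410.7,70]).astype(int);print(u,v)
x0,y0=max(u-80,0),max(v-75,0);a=w['color'][y0:y0+150,x0:x0+160];t=c['color'][215:290,450:530];print(x0,y0,a.shape)
o=np.zeros((375,800,3),np.uint8);o[:,:400]=cv2.resize(a,(400,375),interpolation=2);o[:,400:]=cv2.resize(t,(400,375),interpolation=2)
cv2.imwrite('pics/k2.png',o[:,:,::-1])
E
```

```text
t 64.9 ee [ 434.8 -396.1  212.6] d [-165.4 -306.3] xyaw -8.26 F [-0.2 -0.1  0.3] w 56.1 g 0.0
axis px [323.36763708 110.18632543] [499.68894871 249.63262255]
323 112
243 37 (150, 160, 3)
```

View pics/k2.png

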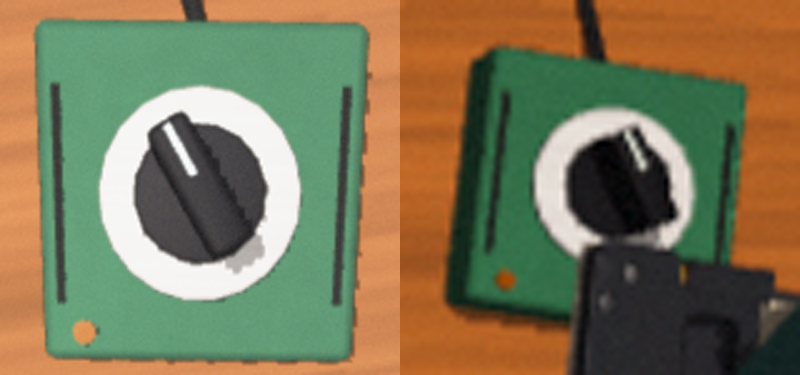

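```bash
python3 - <<'E'
from h import *
w=cam('wrist')
g=lambda u,v:(243+u/2.5,37+v/2.5)
for a,b in(((190,175),(165,125)),((245,255),(187,112)),((212,262),(150,128)),((229,258),(168,120))):
    A,B=px2w(w,*g(*a),84),px2w(w,*g(*b),84);print(A,B,(A+B)/2,np.degrees(np.arctan2(*(B-A)[1::-1])))
where();print(delta([532.3,-410.7,130]))
E
```

```text
[ 534.75375275 -407.8045341    84.        ] [ 549.13803768 -402.67581837   84.        ] [ 541.94589521 -405.24017624   84.        ] 19.62368900052216
[ 510.23411734 -420.74814348   84.        ] [ 551.63146437 -409.45431479   84.        ] [ 530.93279086 -415.10122913   84.        ] 15.259811776042001
[ 509.6682062  -410.71475874   84.        ] [ 548.97324694 -398.27557508   84.        ] [ 529.32072657 -404.49516691   84.        ] 17.561437586125134
[ 510.07199138 -415.90400631   84.        ] [ 550.32610289 -403.73522302   84.        ] [ 530.19904713 -409.81961467   84.        ] 16.820021775298695
t 65.05 ee [ 434.6 -396.1  212.7] d [-165.6 -306.3] xyaw -8.26 F [ 0.5 -0.5  0.5] w 55.5 g 0.0
[3.95 0.02 3.31]
```

>>> servo_tool(rows=[{"dp":[0.98,0,0],"angular":[0,0,0],"grip":0.4},{"dp":[0.98,0,0],"angular":[0,0,0],"grip":0.4},{"dp":[0.98,0,0],"angular":[0,0,0],"grip":0.4},{"dp":[0.98,0,0],"angular":[0,0,0],"grip":0.4},{"dp":[0,0,0.7],"angular":[0,0,-1],"grip":0.4},{"dp":[0,0,0.7],"angular":[0,0,-1],"grip":0.4},{"dp":[0,0,0.7],"angular":[0,0,-1],"grip":0.4},{"dp":[0,0,0.7],"angular":[0,0,-1],"grip":0.4}])

```text
time: 65.85
ee_pos: [531.4, -410.1, 142.0]
tool_rot: [-0.0, 0.998, 0.069, -0.0]
wrist_force: [0.2, -0.2, -0.6]
grip_width: 0.597
grasp_force: 0.0
```

>>> servo_tool(rows=[{"dp":[0,0,0],"angular":[0,0,-1],"grip":0.4},{"dp":[0,0,0],"angular":[0,0,-1],"grip":0.4},{"dp":[0,0,0],"angular":[0,0,-0.45],"grip":0.4},{"dp":[0,0,0.5],"angular":[0,0,0],"grip":0.4},{"dp":[0,0,0.6],"angular":[0,0,0],"grip":0.4},{"dp":[0,0,0.6],"angular":[0,0,0],"grip":0.4},{"dp":[0,0,0.75],"angular":[0,0,0],"grip":0.4},{"dp":[0,0,0],"angular":[0,0,0],"grip":0.4}])

```text
time: 66.65
ee_pos: [530.0, -409.2, 77.7]
tool_rot: [-0.002, 0.988, 0.152, -0.002]
wrist_force: [0.2, 1.2, 0.4]
grip_width: 0.597
grasp_force: 0.0
```

>>> servo_tool(rows=[{"dp":[0,0,0],"angular":[0,0,0],"grip":1},{"dp":[0,0,0],"angular":[0,0,0],"grip":1},{"dp":[0,0,0],"angular":[0,0,0],"grip":1},{"dp":[0,0,0],"angular":[0,0,0],"grip":1},{"dp":[0,0,0],"angular":[0,0,0],"grip":1},{"dp":[0,0,0],"angular":[0,0,0],"grip":1},{"dp":[0,0,0],"angular":[0,0,0],"grip":1},{"dp":[0,0,0],"angular":[0,0,0],"grip":1}])

```text
time: 67.45
ee_pos: [531.2, -410.1, 82.0]
tool_rot: [-0.0, 0.988, 0.152, 0.0]
wrist_force: [-2.4, 3.4, 4.0]
grip_width: 0.155
grasp_force: 29.8
```

```bash
python3 - <<'E'
from h import *
where();print(monitor.state()['ft_torque'])
E
```

```text
t 67.45 ee [ 531.2 -410.1   82. ] d [ -72.5 -335.6] xyaw 17.54 F [-2.4  3.4  4. ] w 14.4 g 29.792874134145677
[0.60142629 0.34931204 0.3530035 ]
```

>>> servo_tool(rows=[{"dp":[0,0,0],"angular":[0,0,0.4],"grip":1},{"dp":[0,0,0],"angular":[0,0,0.4],"grip":1},{"dp":[0,0,0],"angular":[0,0,0.4],"grip":1},{"dp":[0,0,0],"angular":[0,0,0.4],"grip":1},{"dp":[0,0,0],"angular":[0,0,0],"grip":1},{"dp":[0,0,0],"angular":[0,0,0],"grip":1},{"dp":[0,0,0],"angular":[0,0,0],"grip":1},{"dp":[0,0,0],"angular":[0,0,0],"grip":1}])

```text
time: 68.25
ee_pos: [531.0, -410.2, 82.0]
tool_rot: [0.0, 0.995, 0.097, -0.0]
wrist_force: [-4.1, 3.5, 6.3]
grip_width: 0.171
grasp_force: 35.8
```

```bash
python3 - <<'E'
from h import *
where();print(monitor.state()['ft_torque'])
E
```

```text
t 68.25 ee [ 531.  -410.2   82. ] d [ -72.7 -335.7] xyaw 11.09 F [-4.1  3.5  6.3] w 15.9 g 35.75444754213095
[0.68237625 0.75821353 0.9596479 ]
```

The torque and opening both climb straight away, so the knob is at its hard stop. I'll release while still biased clockwise, retreat, and do the final check.

>>> servo_tool(rows=[{"dp":[0,0,0],"angular":[0,0,0],"grip":0.4},{"dp":[0,0,0],"angular":[0,0,0],"grip":0.4},{"dp":[0,0,0],"angular":[0,0,0],"grip":0.4},{"dp":[0,0,0],"angular":[0,0,0],"grip":0.4},{"dp":[0,0,-0.8],"angular":[0,0,0],"grip":0.4},{"dp":[0,0,-1],"angular":[0,0,0],"grip":0.4},{"dp":[0,0,-1],"angular":[0,0,0],"grip":0.4},{"dp":[0,0,-1],"angular":[0,0,0],"grip":0.4}])

```text
time: 69.05
ee_pos: [531.1, -410.2, 177.7]
tool_rot: [-0.0, 0.995, 0.097, -0.0]
wrist_force: [-0.8, -0.5, 0.6]
grip_width: 0.598
grasp_force: 0.0
```

>>> servo_tool(rows=[{"dp":[-1,0,-1],"angular":[0,0,0],"grip":0.4},{"dp":[-1,0,-0.5],"angular":[0,0,0],"grip":0.4},{"dp":[-1,0,0],"angular":[0,0,0],"grip":0.4},{"dp":[-0.9,0,0],"angular":[0,0,0],"grip":0.4},{"dp":[0,0,0],"angular":[0,0,0],"grip":0.4},{"dp":[0,0,0],"angular":[0,0,0],"grip":0.4},{"dp":[0,0,0],"angular":[0,0,0],"grip":0.4},{"dp":[0,0,0],"angular":[0,0,0],"grip":0.4}])

```text
time: 69.85
ee_pos: [436.1, -428.8, 214.0]
tool_rot: [-0.0, 0.995, 0.097, -0.0]
wrist_force: [-0.3, 0.2, -0.1]
grip_width: 0.598
grasp_force: 0.0
```

```bash
sed -i "s/ct:/[k for k in ct if cv2.contourArea(k)<20000]:/" chk.py; sed -i "s/RETR_EXTERNAL,cv2.CHAIN_APPROX_NONE)$/RETR_LIST,cv2.CHAIN_APPROX_NONE)/" chk.py
sed -i "s/^cv2.imwrite.*$/o[240:440,480:]=cv2.resize(c['color'][120:320,150:530],(320,200));&/" chk.py
python3 chk.py c2.png
```

```text
t 69.85 ee [ 436.1 -428.8  214. ] d [-169.3 -338.8] xyaw 11.16 F [-0.3  0.2 -0.1] w 55.6 g 0.0
x,y [-63. -16.] size [40. 27.] 88
x,y [-61. -86.] size [40. 34.] 90
x,y [-50.  48.] size [40. 31.] 90
x,y [-2. 10.] size [30. 39.] 0
x,y [ -2. -61.] size [39. 26.] 90
x,y [57. 45.] size [44. 32.] 90
x,y [ 58. -23.] size [32. 43.] 0
x,y [ 60. -89.] size [42. 28.] 90
x,y [ 0. -0.] size [220. 240.] 90
9 min dist 11.1
```

View pics/c2.png

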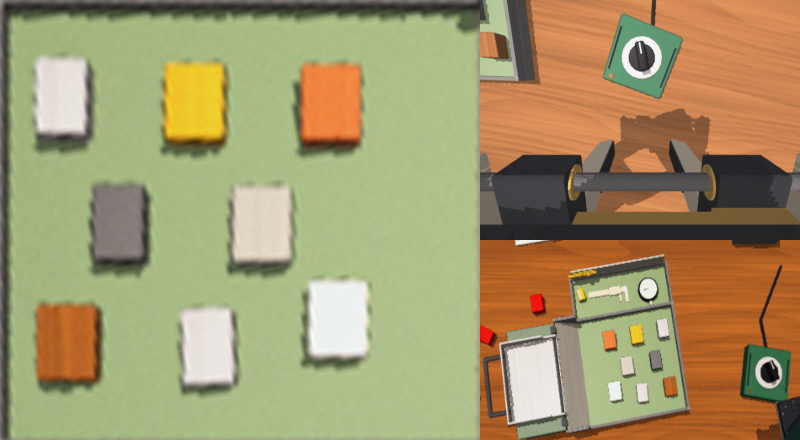

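The picture shows eight separated blocks on the base, the pan level and empty, the front compartment undisturbed and the knob at its stop. Handing in.

```bash
python3 -c "
from h import *
print(job_done())"
```

```text
the job is handed in; nothing more can be done
None
```

The job is handed in at about 70 s robot time, though no verdict came back: all 8 blocks lie flat in one layer on the green base (closest centres about 65 mm, every quarter occupied), the pan is empty and back level, the knob was then turned clockwise until it stopped hard, and the front compartment items look undisturbed.

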